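# Refit the return spring of a bench leather punch

## Task

The return spring of the dark blue-green lever punch has come off its anchor pin. Take the wooden-handled spring puller from the green mat, catch the spring's free hook with its side prong, stretch it over the anchor pin and let it settle there; keep the gripper off the spring. Only then, since the lock alone holds the punch up until the spring does, push the recessed orange lock button fully in with the puller's nose. Lay the puller back on the mat without dropping it, and try the unlocked punch: press its red-handled arm right down and let it come back up, leaving the glue pot and spools where they are.

Things in the scene. Friction and masses are not known exactly. Their poses are not given: they have to be found in the camera images.
- press: Lever punch for leather, dark blue-green metal, fixed. Origin on the desk under its base; +x from the red handle back to the anchor bracket, z up, +y the side with the spring. Base x -97 to 165, y +-46, 14 mm high. Two cheeks (x 28 to 98, outer faces y +-24, 92 mm high) carry the arm's pivot (x 45, z 65). Anchor bracket: upright plate at x 125 to 158, y 24 to 30, 113 mm high.
- anchor_pin (a point): Point on the axis of the anchor pin where the hook belongs (press frame x 144.5, y 39, z 105). The pin is 6 mm thick, lies level along the press's y from the bracket (y 30) to a head 12 mm across (y 46 to 49). Axes as the press's.
- spring_hook (a joint): Stretch of the spring in m, 0 slack, at most 0.055, about 0.021 with the hook on the pin. Pull: 3.4 N to begin plus 0.28 N per mm (9.5 N on the pin). The spring (coil 15 mm thick) hangs on a crank pin at press x 45, y 39, z 105 and sticks out level towards +x; 1 N lifts or swings its end by 15 mm, and it comes back by itself.
- hook_loop (a point): Middle of the space inside the spring's free hook; the prong goes in here from the press's +y side. +x along the spring, away from its crank pin; z up. Hook: 3 mm wire bent in the upright x-z plane, open below. From here the coil ends 11 mm back (-x), the top bar's inside is 9.5 mm up, the straight outer leg's inside 7.5 mm ahead, the leg's tip 21.5 mm below: lift it over the pin, then lower it.
- hook_leg (a point): Point on the inner face of the hook's outer leg, 7 mm below hook_loop and 7.5 mm ahead of it; axes as hook_loop. On the pin it lies 2 to 3 mm ahead (+x) of anchor_pin and about level with it; the leg reaches from 14 mm above this point to 14.5 mm below it.
- puller: Spring puller, loose, 110 g, 180 mm long. Origin: on its underside below the middle of the handle; +x towards the nose, z up as it lies. Flat-sided brown wooden handle 22 mm wide (y) and 26 mm high (z), x -50 to 50, full section from x -38 to 30; then a steel shank 7 mm thick, its axis 13 mm above the underside. It starts lying on the mat with z up.
- puller_prong (a point): Middle of the puller's side prong: a 5 mm pin at puller x 106, pointing to +y, from the shank (y 3.5) to a bulb 7 mm thick at its end (y 26); this point is at y 15, z 13.
- puller_nose (a point): Blunt front end of the puller's shank (puller x 130, y 0, z 13), 7 mm thick; used to press the lock button.
- lock_bolt (a joint): Travel of the lock button in m: 0 locked (arm held up), 0.010 fully in (arm free). It slides in along the press's -x with 3 to 4 N and stays where it is left.
- lock_button (a point): Centre of the orange lock button's face, 13 mm across, looking to the press's +x; at the start it lies 5.5 mm deep in a steel-rimmed bore 18 mm wide in the press's back (press x 93, y 0, z 75; rim at x 98.5), and goes 10 mm deeper.
- punch_arm (a joint): Turn of the arm in rad: 0 fully raised (about 0.015 while it rests on the lock), 0.26 right down. With the spring fitted and the lock off, 2 to 3 N down on the red handle moves it and it comes back up by itself.
- lever_grip (a point): Top of the red handle (25 mm thick, 80 mm long), 170 mm along the arm from its pivot, where to press; with the arm up it is about 121 mm above the desk, with the arm down 43 mm lower (78 mm).
- mat_top (a point): Middle of the green cutting mat's top, 2 mm above the desk; the mat measures 249 mm in x by 378 mm in y.
- glue_pot: White glue pot with blue lid, 47 mm wide, 70 mm high, origin under its middle; to be left alone.
- brown_spool: Spool of dark brown thread, 35 mm wide, 44 mm high, origin under its middle; to be left alone.
- red_spool: Spool of red thread, 35 mm wide, 44 mm high, origin under its middle; to be left alone.
There are look-alikes about, which are no part of the job. Several things look just like the puller: the one meant starts nearest to the robot's base.

How it is judged:
On the way, in this order (a step that is already met when the one before it is completed fails the run):
1. the spring's hook sits on the anchor pin and the puller is off the spring (value of joint spring_hook above 0.018 m and x of hook_leg in the frame of anchor_pin between 0 and 0.007 m and z of hook_leg in the frame of anchor_pin between -0.011 and 0.008 m and y of hook_leg in the frame of anchor_pin between -0.01 and 0.008 m and contact force between puller and spring below 0.05 N), for 0.2 s.
2. the lock button has been pushed fully in, the hook still on its pin (value of joint spring_hook above 0.018 m and value of joint lock_bolt above 0.0088 m), for 0.1 s.
3. the arm has been pressed right down, the spring still on (value of joint spring_hook above 0.018 m and value of joint punch_arm above 0.24 rad), for 0.05 s.
At the end, for the whole second after the job is handed in: The hook sits on the anchor pin (stretch over 18 mm, leg 0 to 7 mm past the pin's axis), clear of the puller; lock button in by more than 8.8 mm; arm up within 0.02 rad; puller lying still on the mat, the middle of its handle inside the mat's edge (all of step 2 and x of hook_leg in the frame of anchor_pin between 0 and 0.007 m and z of hook_leg in the frame of anchor_pin between -0.011 and 0.008 m and y of hook_leg in the frame of anchor_pin between -0.01 and 0.008 m and contact force between puller and spring below 0.05 N and value of joint punch_arm below 0.02 rad and height (world z) of puller below 0.025 m and x of puller in the frame of mat_top between -0.12 and 0.12 m and y of puller in the frame of mat_top between -0.185 and 0.185 m and linear speed of puller below 0.02 m/s); the robot touches nothing.
It fails at once if the gripper touches the spring (contact force between the fingers and spring above 0.3 N).
It fails at once if the gripper touches the lock button (contact force between the fingers and lock_bolt above 0.3 N).
It fails at once if the puller is let go in the air (height (world z) of puller above 0.04 m and contact force between the fingers and puller below 0.05 N).
It fails at once if a bystander is moved by more than 20 mm (distance of any of glue_pot, brown_spool, red_spool from where it was at the start of the episode above 0.02 m).
It also fails if it takes over 67 s, if anything falls off the work surface, if the arm or the gripper's body presses on something with over 40 N, if the wrist force passes 120 N, or if a joint passes its speed limit or range.

## Robot

A 7-joint arm with a two-finger parallel gripper is mounted at the origin on a cart in front of the work surface, level with it; the furniture and walls round the work are solid. World frame = base frame: x ahead of the robot, y to its left, z up, the work surface at z = 0. Lengths are in m, angles in rad, forces in N, time in s.
With the tool pointing down it reaches from about 0.425 to 0.95 m from the base axis. Payload 4.7 kg.
Tool frame: the origin (TCP) lies midway between the tips of the shut fingers; the grasp point (between the pads) lies robot.grip_depth behind it (robot.grip_depth is the distance from the TCP to the grasp point, in m); z points along the fingers, y is the direction in which the jaws open and shut (so a half turn about z gives the same grasp; the last joint's range is limited). The gripper opens to 85 mm and grips with 20 to 120 N. Pads are 22 mm wide; open, the fingers measure 114 mm over their backs; the gripper's body (76 mm by 85 mm) begins 54 mm behind the grasp point. The pads swing forward as they close: fully open they stand 13 mm farther back than shut.
Start: joints at [-1.28, 0.469, -0.049, 1.532, 0.024, 1.141, -0.082], TCP at [0.212, 0.641, 0.231] pointing down, gripper open.
Joint ranges: [-2.59, 2.59], [-0.33, 1.99], [-1.39, 1.29], [0.1, 2.45], [-1.04, 4.18], [0.21, 1.99], [-2.66, 2.66]. Speed limits (rad/s): [2.57, 2.57, 3.14, 3.14, 3.14, 3.14, 3.14].

## Interface

Orientations are given as a unit quaternion [w, x, y, z].
In Python, from bench import robot, vision gives the robot as it stands. The module is installed in compiled form; this text tells all that it offers.
- The arm moves only by the tool apply_moves, never from a script. Its arguments are lists of equal length, an entry for each row: "twist": the turn, a rotation vector about the tool's x, y, z in rad, a list of three; "delta_pos": the shift along the tool's x, y, z in cm, a list of three; "claw": the opening, from 0 (shut) to 1 (fully open). A call has 1 to 5 rows; each row shifts and turns the pose as measured when the row begins, along the tool's axes as they then stand; what a row does not reach is not made up. A row lasts 1/8 s, in which the tool goes at most 62.5 mm and 10.7 degrees, less where a joint would pass 70% of its speed; a pose out of reach is approached as far as the arm can. A call with a gripper value outside its range is refused whole. The fingers move at their own pace and stop on an object; "squeeze" is the grip in N (left out, the last holds). Time passes only in rows, so rows that do not move let the fingers close. It gives the time, the measured TCP pose, the force and the opening at its end, in the units of the state.
- robot.state(): the state, without advancing time (a new reading comes with each control period).
- vision.snapshot(name): name is "side" or "top"; returns a dict with "pixels" (420x560x3 uint8, red, green, blue), "intrinsics" (3x3 intrinsics, pixels), "camera_from_world" (4x4, takes a point from world to camera coordinates). Camera axes: x right, y down, z forward; pixel columns grow to the right and rows downward; lengths in m; the calibration is good to about 2 mm. A picture is of the moment at which its call begins. There is no depth.
- robot.job_done(): hands the job in, once; it reports no verdict.
The state is a dict: "time_s": time; "joints": joint angles; "qvel": joint speeds; "joint_torque": joint torques, N m; "position": TCP position; "orientation": TCP orientation; "force": force on the tool from outside, world axes, zero at the start; "torque": the same for the moment, N m; "finger_gap": finger opening in m.
Only numpy, scipy, OpenCV 4.12 (cv2) and the standard library are available. Lean on these libraries where they do the work, as an engineer would, in place of code of your own. Each camera call takes 0.05 s, during which the arm holds its last target.

## Working session

There is one attempt and no reset: what is moved stays moved. The work goes in short steps, Python scripts to look and compute and a tool call to move; the robot and the scene stay as the last step left them, time stands still between calls to the robot, and variables do not carry over. Pictures are saved under pics/ and viewed, and the job is handed in when it is done.

Besides the shell and the picture viewer there is one more tool, called after ">>>" by a JSON object that holds its "name" and its "arguments". apply_moves: Moves the arm, as the interface text tells. Its arguments: {"type":"object","properties":{"twist":{"type":"array","items":{"type":"array","items":{"type":"number"}}},"delta_pos":{"type":"array","items":{"type":"array","items":{"type":"number"}}},"claw":{"type":"array","items":{"type":"number"}},"squeeze":{"type":"number"}},"required":["twist","delta_pos","claw"]}

```bash
mkdir -p pics; cat > h.py <<'E'
import numpy as np,cv2
from bench import robot,vision
from scipy.spatial.transform import Rotation as R
def snap(n,f=None):
    s=vision.snapshot(n)
    if f: cv2.imwrite('pics/'+f,s['pixels'][:,:,::-1])
    return s
def proj(s,p):
    p=np.atleast_2d(p);c=(s['camera_from_world']@np.c_[p,np.ones(len(p))].T)[:3]
    q=s['intrinsics']@c; return (q[:2]/q[2]).T
def ray(s,uv):
    T=np.linalg.inv(s['camera_from_world']);d=np.linalg.inv(s['intrinsics'])@np.array([uv[0],uv[1],1.])
    return T[:3,3],T[:3,:3]@d
def onz(s,uv,z):
    o,d=ray(s,uv);return o+d*(z-o[2])/d[2]
def tri(s1,u1,s2,u2):
    o,d=ray(s1,u1);p,e=ray(s2,u2)
    k=np.linalg.lstsq(np.c_[d,-e],p-o,rcond=None)[0]
    a=o+d*k[0];b=p+e*k[1];return (a+b)/2,np.linalg.norm(a-b)
def crop(s,x0,y0,x1,y1,k,f):
    cv2.imwrite('pics/'+f,cv2.resize(s['pixels'][y0:y1,x0:x1,::-1],None,fx=k,fy=k,interpolation=cv2.INTER_CUBIC))
def Rtool(): 
    q=robot.state()['orientation'];return R.from_quat([q[1],q[2],q[3],q[0]])
E
python3 - <<'E'
from h import *
a=snap('side','s0.png');b=snap('top','t0.png')
st=robot.state();print(st, robot.grip_depth)
for s in(a,b):
    T=np.linalg.inv(s['camera_from_world']);print(T.round(3),s['intrinsics'])
E
```

```text
{'time_s': 0.1, 'joints': array([-1.27989891,  0.46937596, -0.04860629,  1.53358644,  0.02412112,
        1.14102857, -0.08230468]), 'qvel': array([ 1.83130650e-04, -1.16415488e-03, -6.92661873e-04, -4.31573885e-03,
       -1.04820217e-03,  2.67332986e-03, -1.49886782e-05]), 'joint_torque': array([ 7.62922682e-04, -5.11513495e+01, -4.67916916e-02, -2.38391250e+01,
        1.08242675e-02,  4.39424810e-03,  1.24174863e-05]), 'position': array([0.21201987, 0.64026881, 0.23035112]), 'orientation': array([-1.05140752e-04,  1.59196653e-01,  9.87246476e-01, -8.99798136e-04]), 'force': array([-0.87881131, -0.11493257, -0.50527485]), 'torque': array([-0.04227813, -0.00878624,  0.00913313]), 'finger_gap': 0.08541070708452783} 0.0187
[[ 0.939 -0.211  0.27   0.333]
 [-0.343 -0.577  0.742 -0.913]
 [-0.    -0.789 -0.614  0.714]
 [ 0.     0.     0.     1.   ]] [[386.91491742   0.         283.23503681]
 [  0.         386.91491742 212.0742897 ]
 [  0.           0.           1.        ]]
[[ 0.016 -0.997  0.074  0.518]
 [-1.    -0.014  0.026 -0.18 ]
 [-0.024 -0.074 -0.997  1.14 ]
 [ 0.     0.     0.     1.   ]] [[412.97424839   0.         275.24118895]
 [  0.         412.97424839 210.3874432 ]
 [  0.           0.           1.        ]]
```

View pics/s0.png

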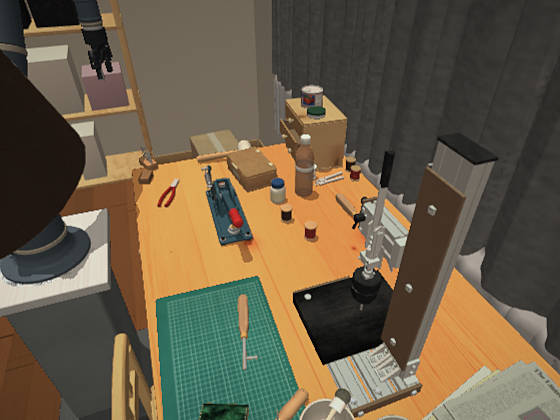

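View pics/t0.png

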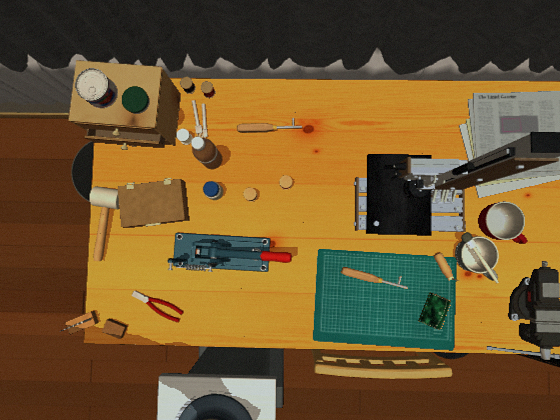

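```bash
python3 - <<'E'
from h import *
a=snap('side');b=snap('top')
crop(b,155,220,305,285,5,'t1.png');crop(b,310,245,460,350,5,'t2.png');crop(a,190,155,265,255,6,'s1.png');crop(a,210,280,290,380,6,'s2.png')
E
```

```text
(no output)
```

View pics/t1.png

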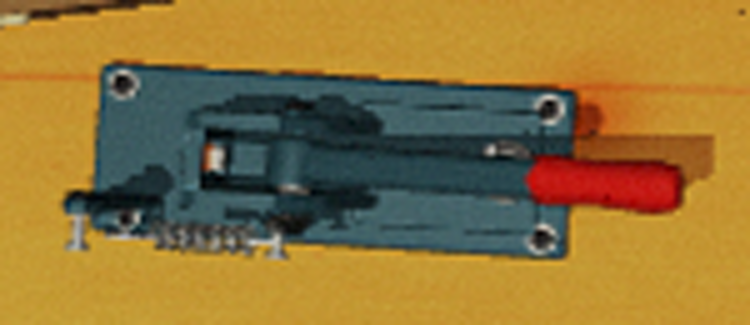

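View pics/t2.png

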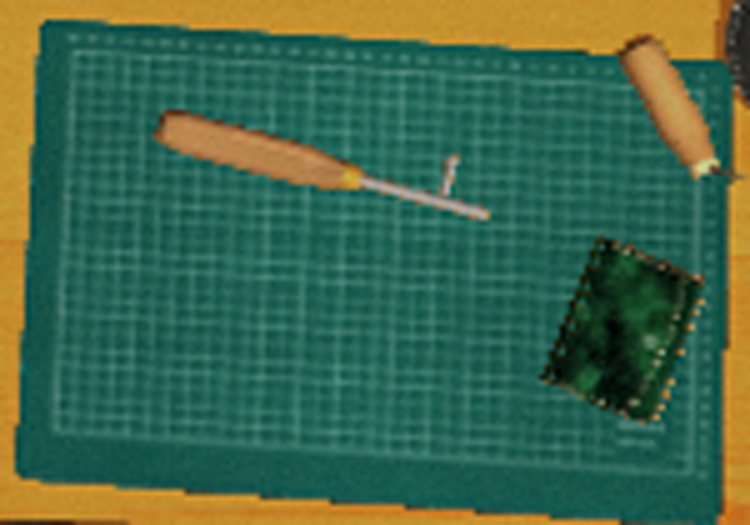

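View pics/s1.png

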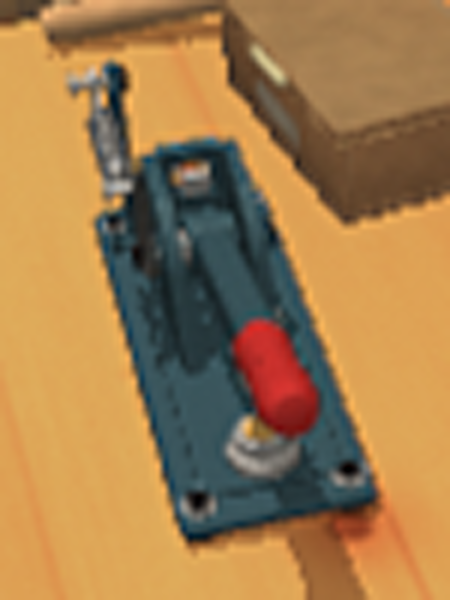

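View pics/s2.png

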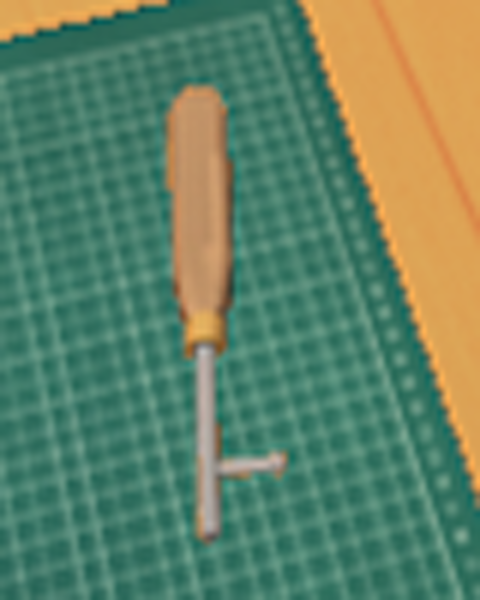

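```bash
cat > pose.py <<'E'
from h import *
from scipy.optimize import least_squares
P0=None
def pw(pose,p):
    p=np.atleast_2d(p)/1000.;c,s=np.cos(pose[2]),np.sin(pose[2])
    return np.c_[pose[0]+c*p[:,0]-s*p[:,1],pose[1]+s*p[:,0]+c*p[:,1],p[:,2]]
E
python3 - <<'E'
from pose import *
b=snap('top');a=snap('side')
C=lambda x,y:np.array([155+(x+.5)/5-.5,220+(y+.5)/5-.5])
S=lambda x,y:np.array([190+(x+.5)/6-.5,155+(y+.5)/6-.5])
obs=[(b,C(577,91),(-97,-46,14)),(b,C(568,259),(-97,46,14)),(b,C(102,63),(165,-46,14)),
(b,C(76,208),None),(a,S(186,545),(-97,46,14)),(a,S(382,497),(-97,-46,14))]
o3=[o for o in obs if o[2]]
f=lambda q:np.concatenate([ (proj(o[0],pw(q,o[2]))[0]-o[1]) for o in o3])
r=least_squares(f,[.5,.12,np.pi/2]);print(r.x,r.fun.round(2).reshape(-1,2))
q=r.x;np.save('press.npy',q)
for n,p in dict(head=(144.5,49,105),crank=(45,39,105),loop=(118.5,39,105),legtip=(127,39,83.5),button=(93,0,75),rim=(98.5,0,75),grip=(-125,0,121),top=(141,27,113)).items():
    w=pw(q,p); print(n,w.round(4),(proj(b,w)[0]-[155,220])*5+2,(proj(a,w)[0]-[190,155])*6+2.5)
print(tri(b,C(78,212+20),a,S(74,82)),tri(b,C(278,252),a,S(110,185)))
# puller, mat
D=lambda x,y:np.array([310+(x+.5)/5-.5,245+(y+.5)/5-.5])
D2=lambda x,y:np.array([210+(x+.5)/6-.5,280+(y+.5)/6-.5])
for n,u in dict(butt=(160,126),nose=(488,215),pt=(453,158),pb=(445,191)).items(): print(n,onz(b,D(*u),.015))
for n,u in dict(butt=(197,90),nose=(207,535),pt=(285,461),pb=(212,468)).items(): print(n,onz(a,D2(*u),.015))
for u in [(43,20),(735,62),(15,478),(722,522)]: print('mat',onz(b,D(*u),.002))
E
```

```text
[ 0.48475652 -0.04133665  1.53359728] [[ 0.85 -0.24]
 [ 0.8   0.17]
 [ 0.46  0.26]
 [-0.66 -2.03]
 [ 0.1  -1.07]]
head [[0.4412 0.1049 0.105 ]] [ 83.17967043 252.39324787] [68.30236976 86.92016266]
crank [[0.4475 0.0051 0.105 ]] [281.99451062 243.3239515 ] [121.18119563 189.95781217]
loop [[0.4502 0.0785 0.105 ]] [136.08597965 235.17858639] [ 96.52861424 110.10375976]
legtip [[0.4505 0.087  0.0835]] [130.10595807 231.6660411 ] [ 99.17603572 138.08440745]
button [[0.4882 0.0516 0.075 ]] [204.89892863 158.33477009] [190.85844083 174.88491904]
rim [[0.4884 0.0571 0.075 ]] [194.32147898 157.75606267] [188.78471782 169.02996353]
grip [[ 0.4801 -0.1663  0.121 ]] [625.42439906 184.75036238] [278.89018289 361.44700982]
top [[0.463  0.1006 0.113 ]] [ 88.8966083  209.40510853] [111.56037511  69.49260423]
(array([0.44798208, 0.10874606, 0.10419337]), np.float64(0.006525541387279201)) (array([0.44308153, 0.006494  , 0.10790782]), np.float64(0.0005096354080869668))
butt [ 0.44353099 -0.33218386  0.015     ]
nose [ 0.39942685 -0.50722818  0.015     ]
pt [ 0.42931702 -0.48881663  0.015     ]
pb [ 0.41171292 -0.48445626  0.015     ]
butt [ 0.4452449  -0.32718484  0.015     ]
nose [ 0.399747   -0.50596628  0.015     ]
pt [ 0.43107689 -0.48942356  0.015     ]
pb [ 0.40765173 -0.48358515  0.015     ]
mat [ 0.4991381  -0.26983665  0.002     ]
mat [ 0.4827142  -0.64461436  0.002     ]
mat [ 0.252953   -0.25689061  0.002     ]
mat [ 0.23823132 -0.63385083  0.002     ]
```

```bash
cat >> h.py <<'E'
def goto(pos,yax=None,n=None,z=(0,0,-1),step=.055,rs=.17):
    """print rows to bring TCP to pos with tool y axis along yax (or -yax, nearest), tool z along z"""
    st=robot.state();R0=Rtool();p0=st['position'];pos=np.array(pos,float)
    if yax is None: R1=R0
    else:
        z=np.array(z,float);z/=np.linalg.norm(z);best=None
        for s in(1,-1):
            y=s*np.array(yax,float);y-=z*(y@z);y/=np.linalg.norm(y);Rm=R.from_matrix(np.c_[np.cross(y,z),y,z])
            if best is None or (R0.inv()*Rm).magnitude()<(R0.inv()*best).magnitude():best=Rm
        R1=best
    rv=(R0.inv()*R1).as_rotvec()
    n=n or int(max(np.ceil(np.linalg.norm(pos-p0)/step),np.ceil(np.linalg.norm(rv)/rs),1))
    print('n',n,'pos',p0.round(4),'total',((pos-p0)*1000).round(1),'rot',rv.round(3),'gap',round(st['finger_gap'],4),'F',st['force'].round(1),'t',round(st['time_s'],2))
    for i in range(n):
        Ri=R0*R.from_rotvec(rv*i/n)
        print((rv/n).round(4).tolist(),(Ri.inv().apply((pos-p0)/n)*100).round(2).tolist())
E
python3 - <<'E'
from h import *
print(Rtool().as_matrix().round(3))
goto([.431,-.3805,.12],[.97,-.244,0])
E
```

```text
[[-0.949  0.314 -0.   ]
 [ 0.314  0.949 -0.001]
 [-0.    -0.001 -1.   ]]
n 20 pos [0.2121 0.6406 0.231 ] total [  218.9 -1021.1  -111. ] rot [-1.000e-03  0.000e+00  1.498e+00] gap 0.0854 F [ 0.4  0.5 -0.3] t 0.3
[-0.0, 0.0, 0.0749] [-2.64, -4.5, 0.56]
[-0.0, 0.0, 0.0749] [-2.97, -4.29, 0.56]
[-0.0, 0.0, 0.0749] [-3.29, -4.06, 0.56]
[-0.0, 0.0, 0.0749] [-3.58, -3.8, 0.56]
[-0.0, 0.0, 0.0749] [-3.85, -3.52, 0.56]
[-0.0, 0.0, 0.0749] [-4.11, -3.22, 0.56]
[-0.0, 0.0, 0.0749] [-4.34, -2.91, 0.56]
[-0.0, 0.0, 0.0749] [-4.54, -2.58, 0.56]
[-0.0, 0.0, 0.0749] [-4.72, -2.23, 0.56]
[-0.0, 0.0, 0.0749] [-4.88, -1.87, 0.56]
[-0.0, 0.0, 0.0749] [-5.0, -1.5, 0.56]
[-0.0, 0.0, 0.0749] [-5.1, -1.12, 0.56]
[-0.0, 0.0, 0.0749] [-5.17, -0.74, 0.56]
[-0.0, 0.0, 0.0749] [-5.21, -0.35, 0.56]
[-0.0, 0.0, 0.0749] [-5.22, 0.04, 0.56]
[-0.0, 0.0, 0.0749] [-5.2, 0.43, 0.56]
[-0.0, 0.0, 0.0749] [-5.16, 0.82, 0.56]
[-0.0, 0.0, 0.0749] [-5.08, 1.21, 0.56]
[-0.0, 0.0, 0.0749] [-4.98, 1.58, 0.55]
[-0.0, 0.0, 0.0749] [-4.84, 1.95, 0.55]
```

```bash
python3 - <<'E'
from h import *
goto([.46,.32,.28],[.7,.714,0])
E
```

```text
n 8 pos [0.2121 0.6406 0.231 ] total [ 247.9 -320.6   49. ] rot [-0.001  0.     0.456] gap 0.0854 F [ 0.4  0.5 -0.3] t 0.3
[-0.0001, 0.0, 0.057] [-4.2, -2.83, -0.61]
[-0.0001, 0.0, 0.057] [-4.36, -2.59, -0.61]
[-0.0001, 0.0, 0.057] [-4.5, -2.33, -0.61]
[-0.0001, 0.0, 0.057] [-4.62, -2.08, -0.61]
[-0.0001, 0.0, 0.057] [-4.73, -1.81, -0.61]
[-0.0001, 0.0, 0.057] [-4.83, -1.54, -0.61]
[-0.0001, 0.0, 0.057] [-4.91, -1.26, -0.61]
[-0.0001, 0.0, 0.057] [-4.97, -0.98, -0.61]
```

>>> {"name": "apply_moves", "arguments": {"twist": [[0,0,0.057],[0,0,0.057],[0,0,0.057],[0,0,0.057],[0,0,0.057]], "delta_pos": [[-4.2,-2.8,-0.6],[-4.4,-2.6,-0.6],[-4.5,-2.3,-0.6],[-4.6,-2.1,-0.6],[-4.7,-1.8,-0.6]], "claw": [1,1,1,1,1]}}

```text
time_s: 0.92
position: [0.3668, 0.4384, 0.2601]
orientation: [-0.001, 0.297, 0.955, -0.0]
force: [-0.0, -0.3, 0.1]
finger_gap: 0.0852
```

>>> {"name": "apply_moves", "arguments": {"twist": [[0,0,0.057],[0,0,0.057],[0,0,0.057],[0,0,0.057],[0,0,0.057]], "delta_pos": [[-4.8,-1.5,-0.6],[-4.9,-1.3,-0.6],[-5.0,-1.0,-0.6],[-5,-1,0],[-5,-1,0]], "claw": [1,1,1,1,1]}}

```text
time_s: 1.55
position: [0.5185, 0.2248, 0.2798]
orientation: [-0.0, 0.434, 0.901, 0.001]
force: [0.8, 0.1, -0.1]
finger_gap: 0.0857
```

```bash
python3 - <<'E'
from h import *
goto([.50,-.20,.25],[.97,-.1,0])
E
```

```text
n 8 pos [0.5185 0.2248 0.2798] total [ -18.5 -424.8  -29.8] rot [ 0.001 -0.003  0.776] gap 0.0857 F [ 0.8  0.1 -0.1] t 1.55
[0.0002, -0.0003, 0.0969] [-4.01, -3.49, 0.36]
[0.0002, -0.0003, 0.0969] [-4.33, -3.09, 0.36]
[0.0002, -0.0003, 0.0969] [-4.61, -2.65, 0.36]
[0.0002, -0.0003, 0.0969] [-4.84, -2.19, 0.36]
[0.0002, -0.0003, 0.0969] [-5.03, -1.72, 0.37]
[0.0002, -0.0003, 0.0969] [-5.17, -1.22, 0.37]
[0.0002, -0.0003, 0.0969] [-5.27, -0.71, 0.37]
[0.0002, -0.0003, 0.0969] [-5.31, -0.2, 0.37]
```

Tracking is good.

>>> {"name": "apply_moves", "arguments": {"twist": [[0,0,0.097],[0,0,0.097],[0,0,0.097],[0,0,0.097],[0,0,0.097]], "delta_pos": [[-4.0,-3.5,0.2],[-4.3,-3.1,0.2],[-4.6,-2.6,0.2],[-4.8,-2.2,0.4],[-5.0,-1.7,0.5]], "claw": [1,1,1,1,1]}}

```text
time_s: 2.17
position: [0.5062, -0.048, 0.2646]
orientation: [0.001, 0.644, 0.765, 0.003]
force: [0.5, 0.2, -0.6]
finger_gap: 0.0854
```

>>> {"name": "apply_moves", "arguments": {"twist": [[0,0,0.097],[0,0,0.097],[0,0,0.097]], "delta_pos": [[-5.2,-1.2,0.5],[-5.3,-0.7,0.5],[-5.3,-0.2,0.5]], "claw": [1,1,1]}}

```text
time_s: 2.55
position: [0.496, -0.2122, 0.2495]
orientation: [0.001, 0.751, 0.66, 0.004]
force: [0.7, -0.4, -0.4]
finger_gap: 0.0855
```

```bash
python3 - <<'E'
from h import *
goto([.4315,-.3805,.06],[.97,-.244,0])
E
```

```text
n 5 pos [ 0.496  -0.2122  0.2495] total [ -64.5 -168.3 -189.5] rot [ 0.007 -0.006  0.118] gap 0.0855 F [ 0.7 -0.4 -0.4] t 2.55
[0.0014, -0.0011, 0.0236] [-3.52, -0.88, 3.76]
[0.0014, -0.0011, 0.0236] [-3.54, -0.79, 3.77]
[0.0014, -0.0011, 0.0236] [-3.55, -0.7, 3.77]
[0.0014, -0.0011, 0.0236] [-3.56, -0.61, 3.78]
[0.0014, -0.0011, 0.0236] [-3.57, -0.52, 3.78]
```

>>> {"name": "apply_moves", "arguments": {"twist": [[0.001,-0.001,0.024],[0.001,-0.001,0.024],[0.001,-0.001,0.024],[0.001,-0.001,0.024],[0.001,-0.001,0.024]], "delta_pos": [[-3.5,-0.9,3.8],[-3.5,-0.8,3.8],[-3.6,-0.7,3.8],[-3.6,-0.6,3.8],[-3.6,-0.5,3.8]], "claw": [1,1,1,1,1]}}

```text
time_s: 3.18
position: [0.4336, -0.3892, 0.057]
orientation: [0.006, 0.791, 0.612, 0.004]
force: [0.2, -0.5, -0.2]
finger_gap: 0.0851
```

```bash
python3 - <<'E'
from h import *
goto([.4315,-.3805,.005],[.97,-.244,0])
a=snap('side');b=snap('top')
crop(a,190,240,300,380,5,'s3.png');crop(b,310,245,460,350,5,'t3.png')
E
```

```text
n 1 pos [ 0.4336 -0.3892  0.057 ] total [ -2.1   8.7 -52. ] rot [ 0.013  0.001 -0.006] gap 0.0851 F [ 0.2 -0.5 -0.2] t 3.17
[0.0134, 0.001, -0.0061] [0.8, -0.49, 5.19]
```

View pics/s3.png

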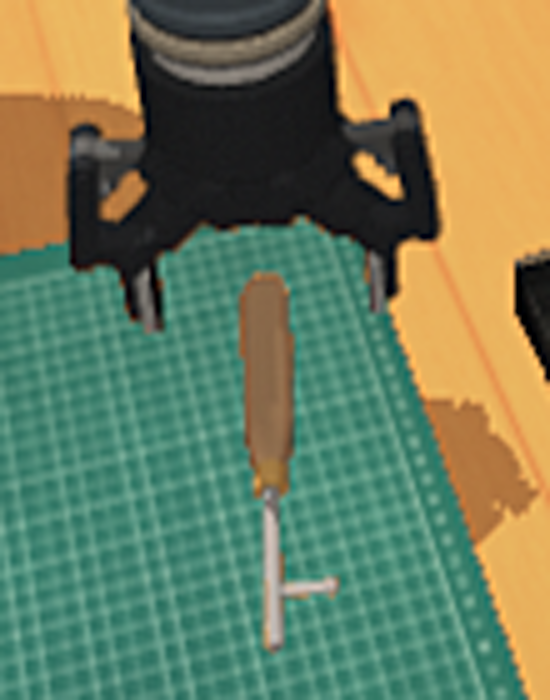

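View pics/t3.png

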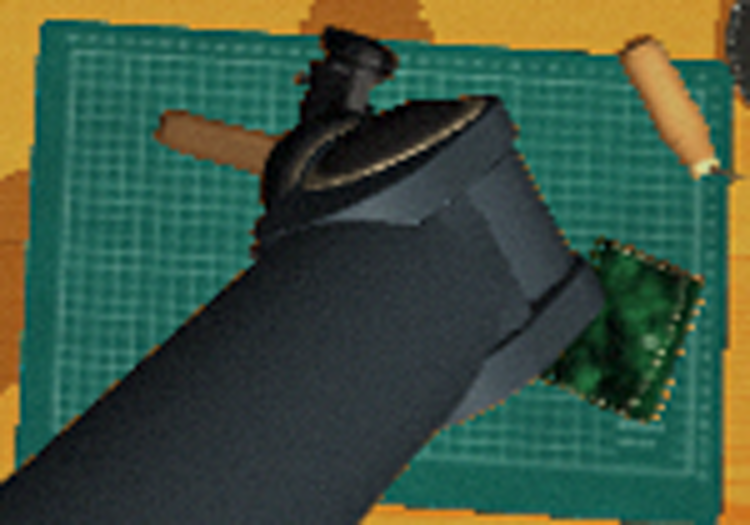

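>>> {"name": "apply_moves", "arguments": {"twist": [[0.013,0.001,-0.006],[0,0,0],[0,0,0]], "delta_pos": [[0.8,-0.5,2.0],[0,0,2.4],[0,0,0.6]], "claw": [1,1,1]}}

```text
time_s: 3.65
position: [0.4282, -0.3783, 0.0029]
orientation: [-0.003, 0.789, 0.614, -0.001]
force: [0.5, -0.6, 1.0]
finger_gap: 0.0855
```

```bash
python3 - <<'E'
from h import *
goto([.4315,-.3805,.005],[.97,-.244,0])
E
```

```text
n 1 pos [ 0.4282 -0.3783  0.0029] total [ 3.3 -2.2  2.1] rot [-0.007 -0.001 -0.002] gap 0.0855 F [ 0.5 -0.6  1. ] t 3.65
[-0.0066, -0.0015, -0.002] [-0.13, 0.38, -0.21]
```

>>> {"name": "apply_moves", "arguments": {"twist": [[-0.006,-0.001,-0.002],[0,0,0],[0,0,0],[0,0,0],[0,0,0]], "delta_pos": [[-0.1,0.4,-0.2],[0,0,0],[0,0,0],[0,0,0],[0,0,0]], "claw": [0.6,0.1,0,0,0], "squeeze": 90}}

```text
time_s: 4.28
position: [0.4347, -0.3793, 0.0077]
orientation: [0.002, 0.787, 0.616, 0.001]
force: [0.2, 0.0, -0.6]
finger_gap: 0.02
```

```bash
python3 - <<'E'
from h import *
goto([.4315,-.3805,.005],[.97,-.244,0])
E
```

```text
n 1 pos [ 0.4347 -0.3793  0.0077] total [-3.2 -1.2 -2.7] rot [ 0.004 -0.     0.004] gap 0.02 F [ 0.2  0.  -0.6] t 4.28
[0.0041, -0.0003, 0.0038] [-0.2, -0.28, 0.26]
```

>>> {"name": "apply_moves", "arguments": {"twist": [[0,0,0],[0,0,0],[0,0,0],[0,0,0]], "delta_pos": [[0,0,-1],[0,0,-3],[0,0,-6],[0,0,-6]], "claw": [0,0,0,0]}}

```text
time_s: 4.78
position: [0.4313, -0.377, 0.1683]
orientation: [-0.004, 0.788, 0.616, -0.001]
force: [1.5, -1.1, -0.9]
finger_gap: 0.02
```

```bash
python3 - <<'E'
from h import *
goto([.53,-.12,.27],[1,-.037,0])
b=snap('top');a=snap('side')
crop(a,190,200,320,340,5,'s4.png')
E
```

```text
n 6 pos [ 0.4313 -0.377   0.1683] total [ 98.7 257.  101.7] rot [-0.007 -0.005 -0.207] gap 0.02 F [ 1.5 -1.1 -0.9] t 4.78
[-0.0011, -0.0008, -0.0345] [4.56, 0.55, -1.68]
[-0.0011, -0.0008, -0.0345] [4.54, 0.71, -1.68]
[-0.0011, -0.0008, -0.0345] [4.51, 0.87, -1.69]
[-0.0011, -0.0008, -0.0345] [4.47, 1.02, -1.69]
[-0.0011, -0.0008, -0.0345] [4.44, 1.18, -1.69]
[-0.0011, -0.0008, -0.0345] [4.39, 1.33, -1.69]
```

View pics/s4.png

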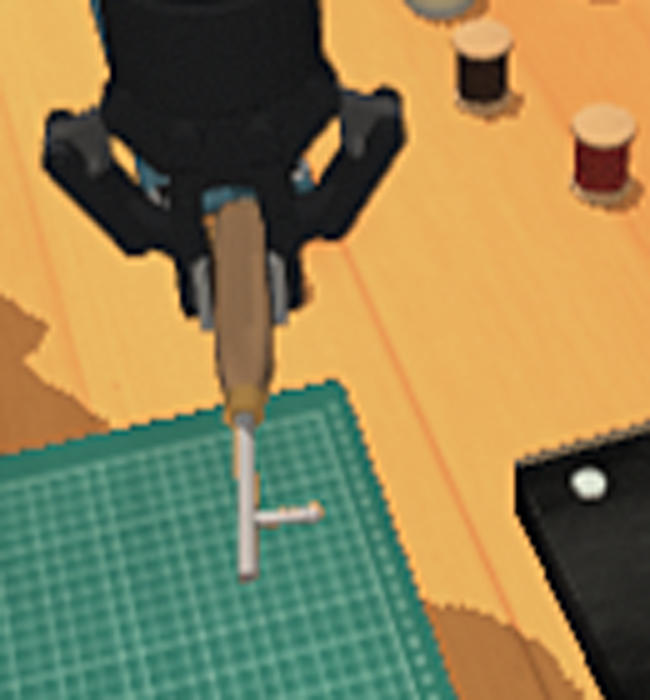

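>>> {"name": "apply_moves", "arguments": {"twist": [[-0.001,0,-0.034],[-0.001,0,-0.034],[-0.001,0,-0.034],[-0.001,0,-0.034],[-0.001,0,-0.034]], "delta_pos": [[4.6,0.5,-1.7],[4.5,0.7,-1.7],[4.5,0.9,-1.7],[4.5,1.0,-1.7],[4.4,1.2,-1.7]], "claw": [0,0,0,0,0]}}

```text
time_s: 5.5
position: [0.5138, -0.1642, 0.2603]
orientation: [0.005, 0.735, 0.678, 0.002]
force: [0.1, -0.4, -1.0]
finger_gap: 0.02
```

```bash
python3 - <<'E'
from h import *
goto([.48,.19,.28],[1,-.037,0])
E
```

```text
n 7 pos [ 0.5138 -0.1642  0.2603] total [-33.8 354.2  19.7] rot [ 0.01   0.004 -0.043] gap 0.02 F [ 0.1 -0.4 -1. ] t 5.5
[0.0014, 0.0005, -0.0062] [5.0, -0.88, -0.31]
[0.0014, 0.0005, -0.0062] [5.01, -0.85, -0.3]
[0.0014, 0.0005, -0.0062] [5.01, -0.82, -0.3]
[0.0014, 0.0005, -0.0062] [5.02, -0.79, -0.3]
[0.0014, 0.0005, -0.0062] [5.02, -0.76, -0.29]
[0.0014, 0.0005, -0.0062] [5.03, -0.73, -0.29]
[0.0014, 0.0005, -0.0062] [5.03, -0.7, -0.29]
```

>>> {"name": "apply_moves", "arguments": {"twist": [[0.001,0,-0.006],[0.001,0,-0.006],[0.001,0,-0.006],[0.001,0,-0.006],[0.001,0,-0.006]], "delta_pos": [[5,-0.6,-0.3],[5,-0.6,-0.3],[5,-0.7,-0.3],[5,-0.8,-0.3],[5,-0.9,-0.3]], "claw": [0,0,0,0,0]}}

```text
time_s: 6.12
position: [0.4935, 0.0946, 0.2747]
orientation: [0.003, 0.725, 0.689, 0.001]
force: [1.1, -0.6, -1.7]
finger_gap: 0.0199
```

```bash
python3 - <<'E'
from h import *
goto([.42,.20,.25],[1,-.037,0])
E
```

```text
n 3 pos [0.4935 0.0946 0.2747] total [-73.5 105.4 -24.7] rot [ 0.006  0.004 -0.015] gap 0.0199 F [ 1.1 -0.6 -1.7] t 6.12
[0.002, 0.0012, -0.0049] [3.39, -2.63, 0.79]
[0.002, 0.0012, -0.0049] [3.4, -2.61, 0.8]
[0.002, 0.0012, -0.0049] [3.41, -2.6, 0.81]
```

>>> {"name": "apply_moves", "arguments": {"twist": [[0.002,0.001,-0.005],[0.002,0.001,-0.005],[0.002,0.001,-0.005],[0,0,0]], "delta_pos": [[3.4,-2.6,0.3],[3.4,-2.6,0.8],[3.4,-2.6,0.8],[0,0,0]], "claw": [0,0,0,0]}}

```text
time_s: 6.62
position: [0.4152, 0.2066, 0.2534]
orientation: [-0.0, 0.717, 0.697, -0.001]
force: [0.2, -0.9, -1.6]
finger_gap: 0.0203
```

```bash
python3 - <<'E'
from h import *
goto([.395,.191,.11],[1,-.037,0])
a=snap('side');b=snap('top')
cv2.imwrite('pics/t5f.png',b['pixels'][...,::-1])
crop(a,170,110,260,210,6,'s5.png');crop(b,110,200,260,300,5,'t5.png')
E
```

```text
n 3 pos [0.4152 0.2066 0.2534] total [ -20.2  -15.6 -143.4] rot [-0.002  0.001  0.008] gap 0.0203 F [ 0.2 -0.9 -1.6] t 6.62
[-0.0006, 0.0002, 0.0028] [-0.54, -0.65, 4.78]
[-0.0006, 0.0002, 0.0028] [-0.54, -0.65, 4.78]
[-0.0006, 0.0002, 0.0028] [-0.54, -0.65, 4.78]
```

View pics/s5.png

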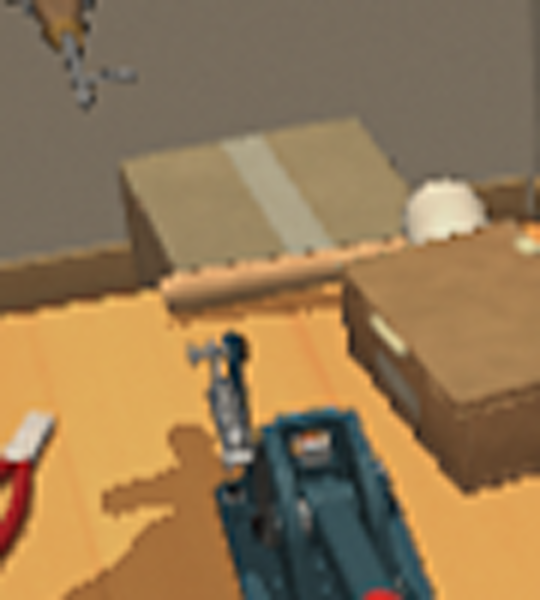

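View pics/t5.png

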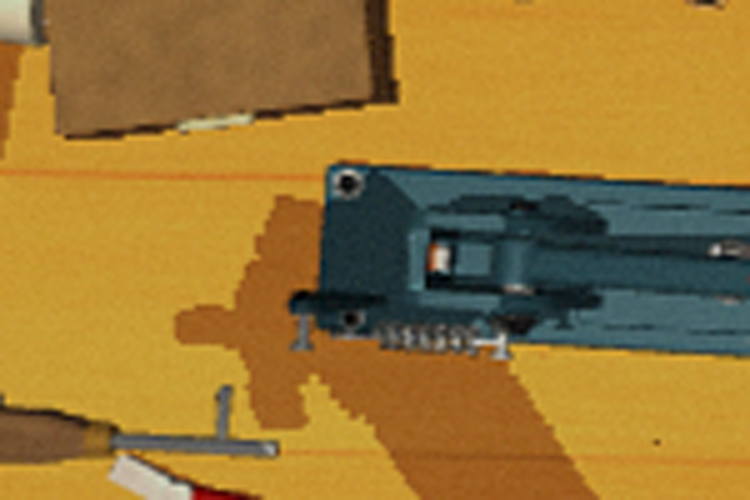

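```bash
python3 - <<'E'
from pose import *
a=snap('side');b=snap('top')
C=lambda x,y:np.array([110+(x+.5)/5-.5,200+(y+.5)/5-.5])
S=lambda x,y:np.array([170+(x+.5)/6-.5,110+(y+.5)/6-.5])
st=robot.state();p=st['position'];Rt=Rtool()
for n,c,s in [('nose',(277,450),(86,103)),('base',(222,443),(80,74)),('bulb',(225,390),(129,75))]:
    w,e=tri(b,C(*c),a,S(*s)); print(n,w.round(4),e.round(4),'tool',(Rt.inv().apply(w-p)*1000).round(1))
# pins
for n,c,s,m in [('ahead',(302,346),(194,352),(144.5,47.5,105)),('crankhead',(504,349),(241,458),(45,47.5,105))]:
    w,e=tri(b,C(*c),a,S(*s));print(n,w.round(4),e.round(4),'model',pw(np.load('press.npy'),m))
E
```

```text
nose [0.4109 0.0741 0.2606] 0.0011 tool [-129.2   -2.9   -6.1]
base [0.413  0.0967 0.2643] 0.0027 tool [-106.5   -1.6   -9.7]
bulb [0.4347 0.0977 0.2599] 0.003 tool [-104.7   20.    -5.3]
ahead [0.4445 0.108  0.1054] 0.0003 model [[0.4426634  0.10482993 0.105     ]]
crankhead [0.4461 0.0061 0.1058] 0.003 model [[0.43896295 0.00539877 0.105     ]]
```

```bash
cat >> pose.py <<'E'
YAX=[1,-.037,0]
Rn=R.from_matrix(np.c_[np.cross([.99932,-.037,0],[0,0,-1]),[.99932,-.037,0],[0,0,-1]])
PR=np.array([-105.5,16,-7.])/1000  # hook spot on prong in tool
def tcp_for(w,pr=PR): return np.array(w)-Rn.apply(pr)
E
python3 - <<'E'
from pose import *
t=tcp_for([.4512,.081,.105]);print(t)
goto(t+[-.034,.001,.012],YAX)
E
```

```text
[0.43911395 0.1870197  0.098     ]
n 3 pos [0.4187 0.203  0.2546] total [ -13.5  -15.  -144.6] rot [ 0.001  0.    -0.   ] gap 0.02 F [-0.1  1.1 -1.1] t 6.83
[0.0005, 0.0001, -0.0001] [-0.52, -0.44, 4.82]
[0.0005, 0.0001, -0.0001] [-0.52, -0.44, 4.82]
[0.0005, 0.0001, -0.0001] [-0.52, -0.43, 4.82]
```

>>> {"name": "apply_moves", "arguments": {"twist": [[0,0,0],[0,0,0],[0,0,0],[0,0,0]], "delta_pos": [[-0.5,-0.5,4.8],[-0.5,-0.5,4.8],[-0.5,-0.5,4.8],[0,0,0]], "claw": [0,0,0,0]}}

```text
time_s: 7.32
position: [0.409, 0.185, 0.1096]
orientation: [0.002, 0.724, 0.69, 0.004]
force: [-0.4, -0.3, -1.1]
finger_gap: 0.0199
```

```bash
python3 - <<'E'
from pose import *
t=tcp_for([.4512,.081,.105])
goto(t,YAX)
a=snap('side');b=snap('top')
crop(a,180,145,240,205,10,'s6.png');crop(b,150,225,230,285,9,'t6.png')
goto(t,YAX)
E
```

```text
n 1 pos [0.409  0.185  0.1096] total [ 30.2   2.  -11.6] rot [ 0.009 -0.003 -0.011] gap 0.0199 F [-0.4 -0.3 -1.1] t 7.33
[0.009, -0.0029, -0.0114] [0.34, 2.99, 1.19]
n 1 pos [0.4123 0.1874 0.113 ] total [ 26.8  -0.4 -15. ] rot [ 0.016 -0.008 -0.01 ] gap 0.0199 F [ 0.5  0.1 -1.2] t 7.42
[0.0165, -0.0085, -0.0103] [0.07, 2.65, 1.54]
```

View pics/s6.png

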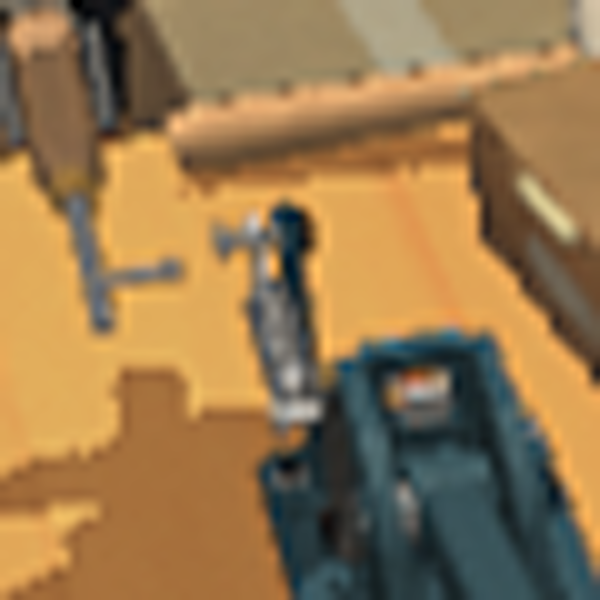

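View pics/t6.png

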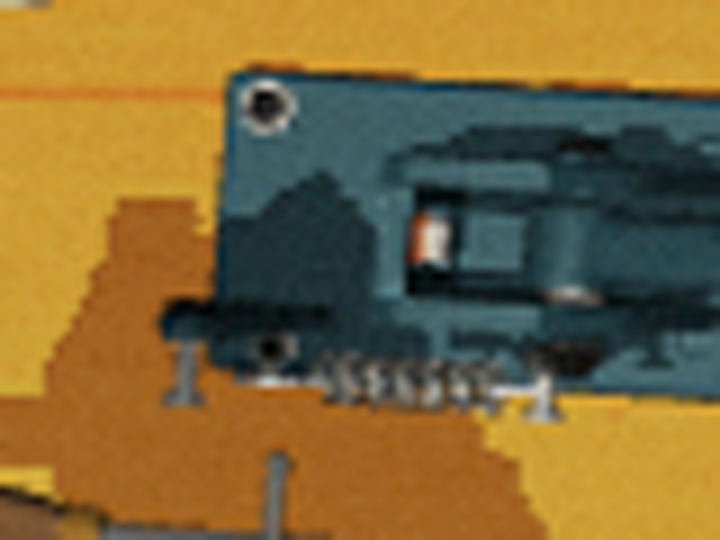

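```bash
python3 - <<'E'
from pose import *
P=[]
for i in range(6):
    P.append(robot.state()['position']);vision.snapshot('top')
P=np.array(P);print(P.round(4));print(P.mean(0))
E
```

```text
[[0.4123 0.1874 0.113 ]
 [0.4128 0.1881 0.1137]
 [0.4128 0.1885 0.1139]
 [0.4126 0.1886 0.1139]
 [0.4122 0.1886 0.1137]
 [0.4119 0.1885 0.1134]]
[0.41242966 0.18828522 0.1136021 ]
```

```bash
python3 - <<'E'
from pose import *
b=snap('top');a=snap('side')
C=lambda x,y:np.array([150+(x+.5)/9-.5,225+(y+.5)/9-.5])
S=lambda x,y:np.array([180+(x+.5)/10-.5,145+(y+.5)/10-.5])
print('leg out',onz(b,C(243,380),.1175),'coil end',onz(b,C(320,383),.112),'pin',onz(b,C(186,370),.108),'headend',onz(b,C(184,402),.105))
print('prong mid',onz(b,C(277,490),.1227),'bulb end',onz(b,C(278,455),.12))
print('tri bulb',tri(b,C(278,462),a,S(175,269)),'base',tri(b,C(276,530),a,S(98,281)))
print('tri head',tri(b,C(184,400),a,S(222,238)))
st=robot.state();print(st['position'],Rtool().as_matrix().round(3))
E
```

```text
leg out [0.45042909 0.08849299 0.1175    ] coil end [0.44962389 0.0685136  0.112     ] pin [0.4522711  0.10699346 0.108     ] headend [0.4432348  0.10807443 0.105     ]
prong mid [0.42116404 0.07678231 0.1227    ] bulb end [0.43039687 0.07750473 0.12      ]
tri bulb (array([0.42712603, 0.07894034, 0.11479461]), np.float64(0.0018527896365944246)) base (array([0.4067502 , 0.07921183, 0.11485432]), np.float64(0.005608000495559285))
tri head (array([0.44395455, 0.10802506, 0.10512507]), np.float64(0.00032258279727141585))
[0.41109009 0.18815945 0.11261983] [[ 0.045  0.999  0.016]
 [ 0.999 -0.045  0.008]
 [ 0.009  0.016 -1.   ]]
```

>>> {"name": "apply_moves", "arguments": {"twist": [[0.012,-0.006,-0.008],[0.004,-0.002,0],[0,0,0],[0,0,0]], "delta_pos": [[0.1,0,1.0],[0.1,0.5,0.4],[0,0,0],[0,0,0]], "claw": [0,0,0,0]}}

```text
time_s: 8.32
position: [0.4168, 0.1905, 0.0976]
orientation: [-0.001, 0.72, 0.694, -0.0]
force: [1.0, -0.6, -1.1]
finger_gap: 0.0203
```

```bash
python3 - <<'E'
from pose import *
a=snap('side');b=snap('top')
goto([.44,.189,.099],YAX)
crop(a,180,145,240,205,10,'s7.png');crop(b,150,225,230,285,9,'t7.png')
E
```

```text
n 1 pos [0.4169 0.1905 0.0978] total [23.1 -1.5  1.2] rot [-0.001 -0.001  0.001] gap 0.02 F [-0.5 -0.6 -0.8] t 8.43
[-0.0009, -0.0006, 0.0012] [-0.07, 2.32, -0.13]
```

View pics/s7.png

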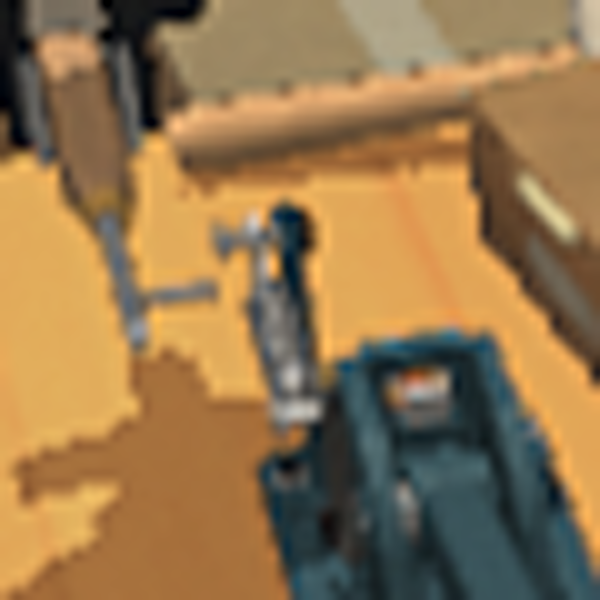

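View pics/t7.png

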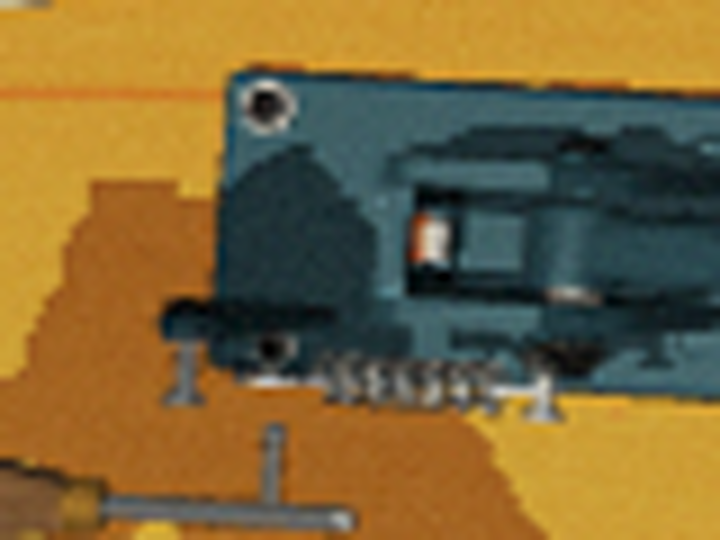

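```bash
python3 - <<'E'
from pose import *
b=snap('top');a=snap('side')
C=lambda x,y:np.array([150+(x+.5)/9-.5,225+(y+.5)/9-.5])
S=lambda x,y:np.array([180+(x+.5)/10-.5,145+(y+.5)/10-.5])
for z in(.100,.105):print('prong',onz(b,C(272,500),z),onz(b,C(277,435),z))
print(tri(b,C(277,435),a,S(208,290)),tri(b,C(272,500),a,S(146,298)))
for p in [(.4512,.0795,.105),(.4512,.0870,.105),(.4512,.0870,.0835),(.4512,.0785,.1145),(.4512,.0795,.095)]:
    print(p,(proj(b,p)[0]-[150,225])*9+4,(proj(a,p)[0]-[180,145])*10+4.5)
print(robot.state()['position'])
E
```

```text
prong [0.41621448 0.08381176 0.1       ] [0.43420448 0.0830107  0.1       ]
prong [0.41670427 0.08254563 0.105     ] [0.43460781 0.08174842 0.105     ]
(array([0.4347549 , 0.08190342, 0.10421055]), np.float64(0.0004273064264035856)) (array([0.41682457, 0.08253145, 0.10495535]), np.float64(0.00025195076272878917))
(0.4512, 0.0795, 0.105) [287.01545832 375.00408759] [263.97660603 281.56669871]
(0.4512, 0.087, 0.105) [260.22639088 374.52154717] [259.05835846 268.89183577]
(0.4512, 0.087, 0.0835) [279.76247732 369.94188144] [267.93933395 330.08674166]
(0.4512, 0.0785, 0.1145) [281.97430813 377.15854927] [260.65292331 255.69681833]
(0.4512, 0.0795, 0.095) [295.94762621 372.84561539] [268.1264082  310.27461692]
[0.4168288  0.19055718 0.09787895]
```

>>> {"name": "apply_moves", "arguments": {"twist": [[0,0,0],[0,0,0],[0,0,0],[0,0,0]], "delta_pos": [[-0.2,0.4,0.1],[0,0.7,0],[0,0.7,0],[0,0.4,0]], "claw": [0,0,0,0]}}

```text
time_s: 9.02
position: [0.4405, 0.1877, 0.0972]
orientation: [-0.0, 0.72, 0.694, 0.001]
force: [-0.4, -0.3, -1.2]
finger_gap: 0.0203
```

```bash
python3 - <<'E'
from pose import *
a=snap('side');b=snap('top')
goto([.439,.188,.0965],YAX)
crop(a,180,145,240,205,10,'s8.png');crop(b,150,225,230,285,9,'t8.png')
E
```

```text
n 1 pos [0.4405 0.1877 0.0972] total [-1.5  0.3 -0.7] rot [ 0.    -0.001  0.001] gap 0.02 F [-0.1  0.3 -1.4] t 9.12
[0.0003, -0.0014, 0.0011] [0.03, -0.15, 0.07]
```

View pics/s8.png

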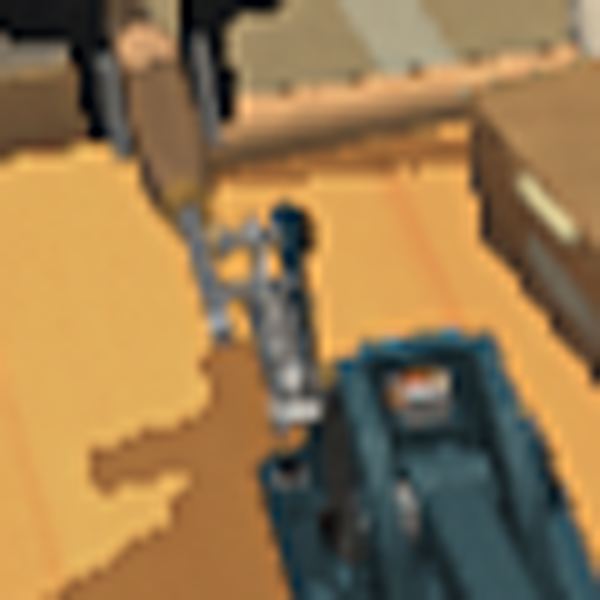

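View pics/t8.png

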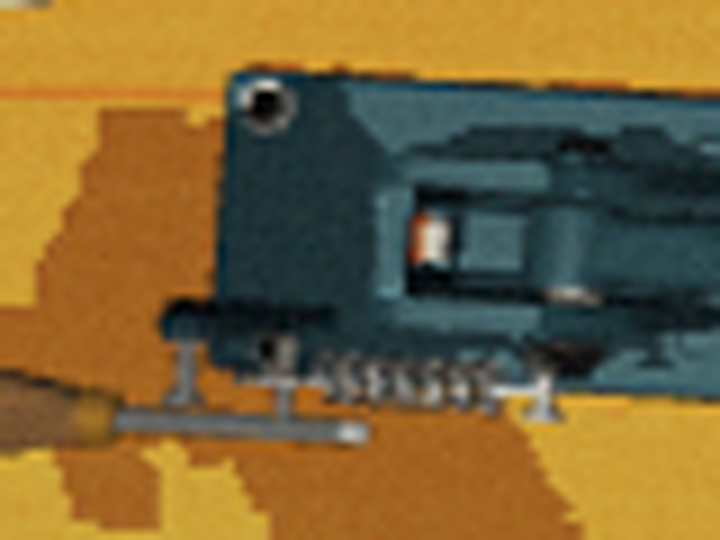

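>>> {"name": "apply_moves", "arguments": {"twist": [[0,0,0],[0,0,0],[0,0,0],[0,0,0],[0,0,0]], "delta_pos": [[0.2,-0.2,0],[0.3,0,0],[0.2,0,-0.7],[0.1,0,-0.8],[0.1,0,-0.8]], "claw": [0,0,0,0,0], "squeeze": 110}}

```text
time_s: 9.75
position: [0.4366, 0.1944, 0.1202]
orientation: [-0.0, 0.72, 0.694, -0.003]
force: [0.3, -2.9, -4.4]
finger_gap: 0.0194
```

```bash
python3 - <<'E'
from pose import *
a=snap('side');b=snap('top')
goto([.44,.196,.131],YAX)
crop(a,180,145,240,205,10,'s9.png');crop(b,150,225,230,285,9,'t9.png')
E
```

```text
n 1 pos [0.4372 0.1949 0.1207] total [ 2.8  1.1 10.3] rot [-0.003  0.002 -0.   ] gap 0.0195 F [ 0.1 -4.1 -4.4] t 9.85
[-0.0027, 0.002, -0.0001] [0.12, 0.28, -1.04]
```

View pics/s9.png

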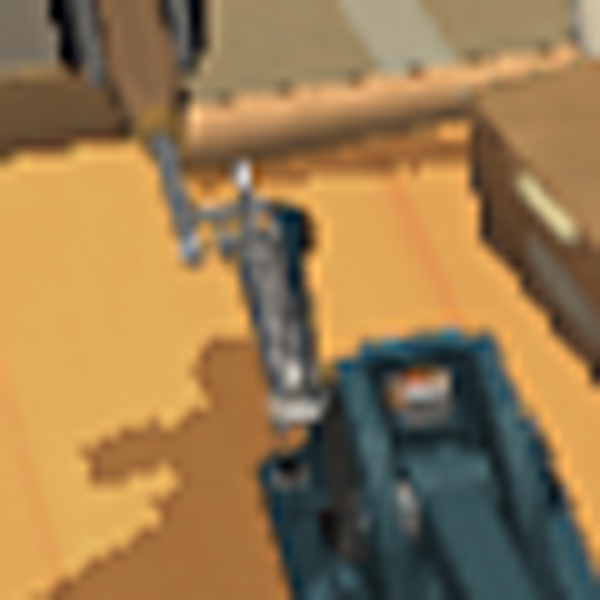

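View pics/t9.png

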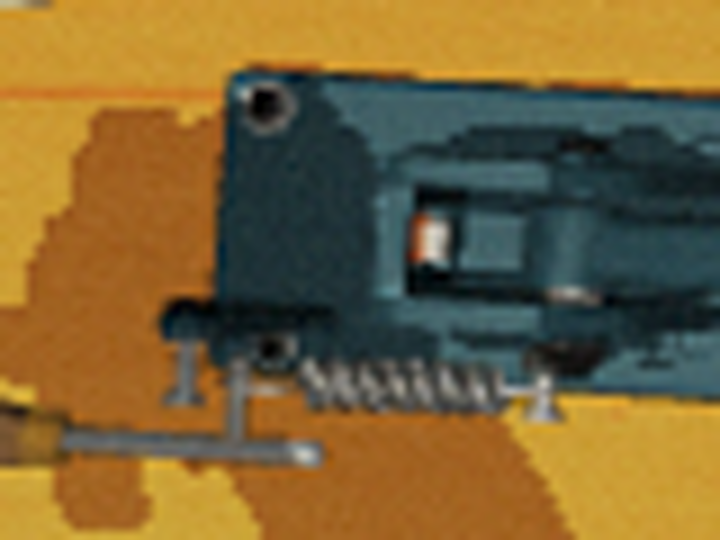

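>>> {"name": "apply_moves", "arguments": {"twist": [[0,0,0],[0,0,0],[0,0,0],[0,0,0],[0,0,0]], "delta_pos": [[0.1,0.1,-0.7],[0.5,0,-0.5],[0.6,0,-0.4],[0.6,0,0],[0.5,0,0]], "claw": [0,0,0,0,0]}}

```text
time_s: 10.48
position: [0.4362, 0.2122, 0.1353]
orientation: [0.0, 0.722, 0.692, -0.008]
force: [0.3, -8.8, -7.2]
finger_gap: 0.0201
```

```bash
python3 - <<'E'
from pose import *
a=snap('side');b=snap('top')
goto([.44,.2205,.135],YAX)
crop(a,180,145,240,205,10,'s10.png');crop(b,150,225,230,285,9,'t10.png')
E
```

```text
n 1 pos [0.4362 0.2123 0.1352] total [ 3.8  8.2 -0.2] rot [-0.011  0.012 -0.005] gap 0.0196 F [-0.5 -8.5 -6.8] t 10.57
[-0.0108, 0.0122, -0.0048] [0.83, 0.35, 0.0]
```

View pics/s10.png

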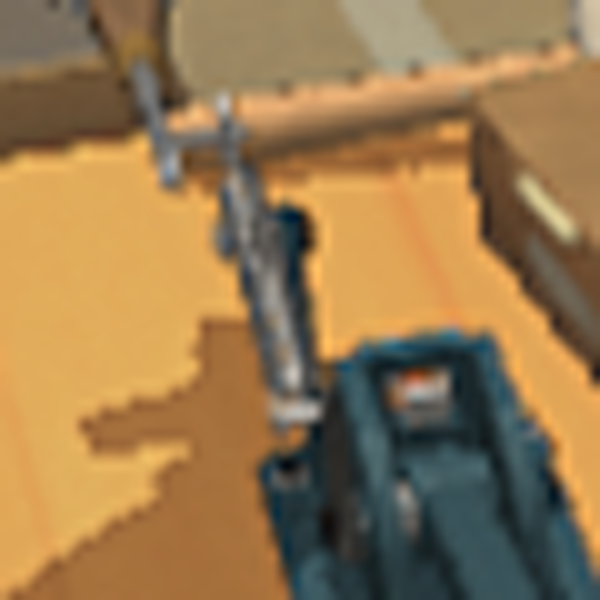

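View pics/t10.png

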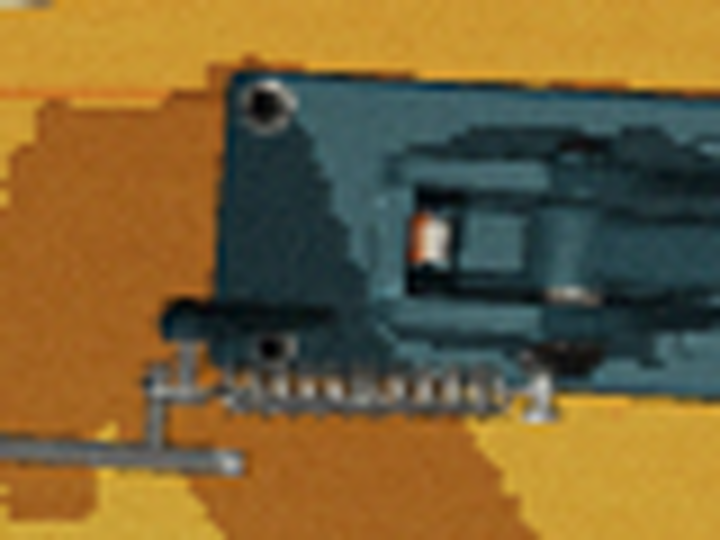

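```bash
python3 - <<'E'
from pose import *
b=snap('top');a=snap('side')
C=lambda x,y:np.array([150+(x+.5)/9-.5,225+(y+.5)/9-.5])
S=lambda x,y:np.array([180+(x+.5)/10-.5,145+(y+.5)/10-.5])
print('prong',tri(b,C(157,395),a,S(222,133)),tri(b,C(157,425),a,S(195,136)))
print('leg/bar corner',tri(b,C(147,388),a,S(225,97)))
print(robot.state()['position'],robot.state()['force'])
crop(a,190,145,225,185,15,'s11.png');crop(b,160,255,200,285,18,'t11.png')
E
```

```text
prong (array([0.44799292, 0.10509998, 0.14190576]), np.float64(0.0007234336677278426)) (array([0.44006937, 0.1045756 , 0.14275018]), np.float64(0.0007048838259699186))
leg/bar corner (array([0.45046604, 0.10448903, 0.15375762]), np.float64(0.00040378204769971114))
[0.43619708 0.21191246 0.1351894 ] [ 0.51758676 -8.26010904 -7.27033823]
```

View pics/s11.png

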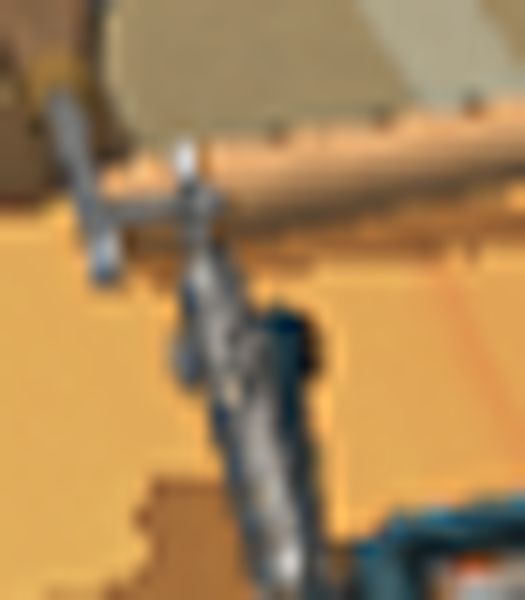

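View pics/t11.png

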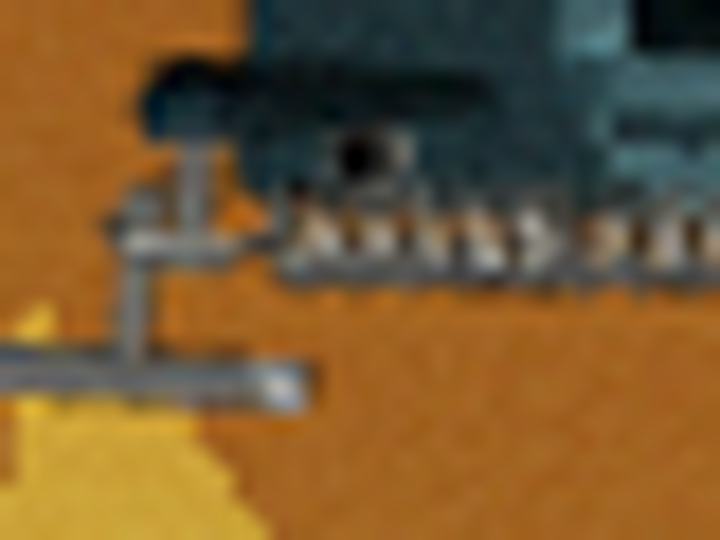

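>>> {"name": "apply_moves", "arguments": {"twist": [[0,0,0],[0,0,0],[0,0,0]], "delta_pos": [[0.5,0,0],[0.4,0,0],[0.1,0,0.4]], "claw": [0,0,0]}}

```text
time_s: 11.05
position: [0.4344, 0.2142, 0.1289]
orientation: [0.002, 0.724, 0.69, -0.015]
force: [0.6, -9.7, -6.2]
finger_gap: 0.0197
```

```bash
python3 - <<'E'
from pose import *
a=snap('side');b=snap('top')
goto([.44,.2205,.135],YAX)
crop(a,190,145,225,185,15,'s12.png');crop(b,160,255,200,285,18,'t12.png')
E
```

```text
n 1 pos [0.434  0.2138 0.1284] total [6.  6.7 6.6] rot [-0.019  0.026 -0.01 ] gap 0.0198 F [ 0.6 -8.9 -5.8] t 11.15
[-0.0187, 0.0256, -0.0104] [0.68, 0.55, -0.68]
```

View pics/s12.png

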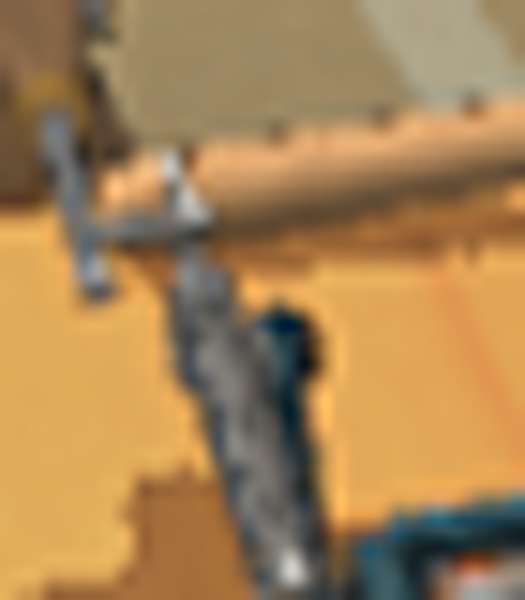

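View pics/t12.png

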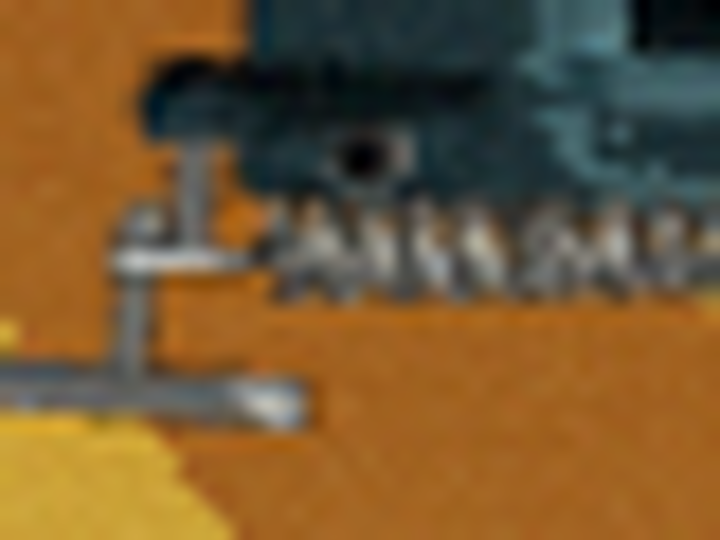

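>>> {"name": "apply_moves", "arguments": {"twist": [[-0.018,0.025,-0.01],[-0.005,0.01,0],[0,0.005,0]], "delta_pos": [[0.7,0.4,-0.8],[0.7,0.2,-0.4],[0.4,0.1,-0.2]], "claw": [0,0,0]}}

```text
time_s: 11.52
position: [0.4384, 0.2218, 0.139]
orientation: [-0.002, 0.722, 0.691, -0.003]
force: [-0.9, -11.3, -7.3]
finger_gap: 0.0196
```

```bash
python3 - <<'E'
from pose import *
a=snap('side');b=snap('top')
goto([.44,.2205,.135],YAX)
crop(a,190,145,225,185,15,'s13.png');crop(b,160,255,200,285,18,'t13.png')
E
```

```text
n 1 pos [0.4384 0.2216 0.1389] total [ 1.6 -1.1 -3.9] rot [-0.007  0.002 -0.007] gap 0.0196 F [ -0.2 -11.7  -7.2] t 11.62
[-0.0065, 0.0017, -0.0071] [-0.1, 0.16, 0.39]
```

View pics/s13.png

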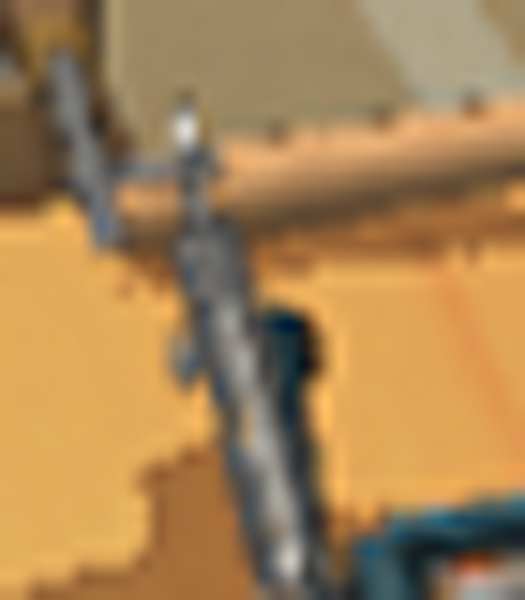

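View pics/t13.png

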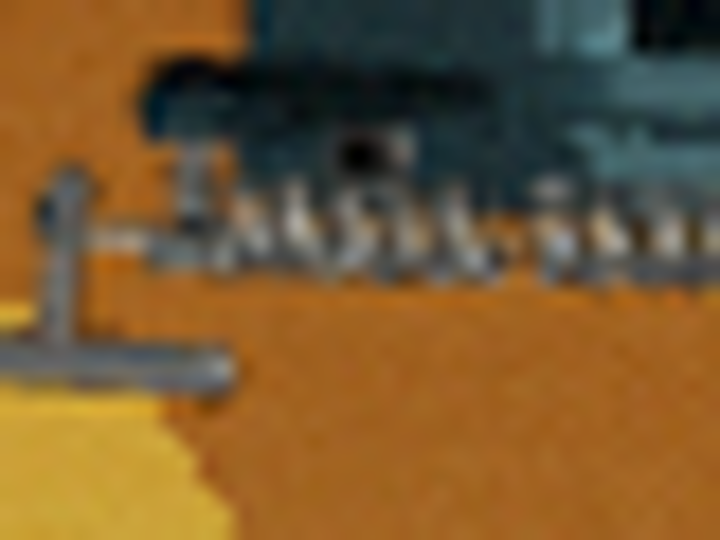

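```bash
python3 - <<'E'
from pose import *
b=snap('top');a=snap('side')
C=lambda x,y:np.array([160+(x+.5)/18-.5,255+(y+.5)/18-.5])
S=lambda x,y:np.array([190+(x+.5)/15-.5,145+(y+.5)/15-.5])
print('prong',tri(b,C(62,300),a,S(130,168)),'hookpt',tri(b,C(68,230),a,S(195,168)))
print('bar', tri(b,C(90,238),a,S(186,125)))
w=np.array([.4505,.1115,.1415]); print((proj(b,w)[0]-[160,255])*18+9)
print(robot.state()['position'])
E
```

```text
prong (array([0.44059613, 0.11370041, 0.14581736]), np.float64(0.001177838070199441)) hookpt (array([0.45140158, 0.11344348, 0.14389087]), np.float64(0.002155850996688981))
bar (array([0.45070556, 0.10671381, 0.15712758]), np.float64(0.0009371746094339436))
[ 89.87449953 228.46889421]
[0.43833628 0.22147045 0.13875524]
```

>>> {"name": "apply_moves", "arguments": {"twist": [[-0.003,0.003,-0.004],[-0.003,0.004,-0.002],[-0.003,0.004,-0.002]], "delta_pos": [[0.3,0.1,0.5],[0.3,0.1,0.5],[0.3,0.1,0.4]], "claw": [0,0,0]}}

```text
time_s: 12.1
position: [0.4384, 0.2197, 0.1216]
orientation: [-0.0, 0.722, 0.692, -0.005]
force: [-0.2, -10.6, -4.0]
finger_gap: 0.0193
```

```bash
python3 - <<'E'
from pose import *
goto([.4385,.2205,.113],YAX)
E
```

```text
n 1 pos [0.4384 0.2197 0.1216] total [ 0.1  0.8 -8.6] rot [-0.008  0.007 -0.006] gap 0.0193 F [ -0.2 -10.6  -4. ] t 12.1
[-0.0078, 0.0071, -0.0062] [0.08, 0.01, 0.86]
```

>>> {"name": "apply_moves", "arguments": {"twist": [[-0.006,0.007,-0.004],[-0.003,0.004,-0.002]], "delta_pos": [[0.35,0.1,0.3],[0.3,0.05,0.2]], "claw": [0,0]}}

```text
time_s: 12.35
position: [0.4384, 0.2195, 0.1148]
orientation: [0.0, 0.722, 0.692, -0.004]
force: [0.1, -10.3, -4.2]
finger_gap: 0.0195
```

```bash
python3 - <<'E'
from pose import *
a=snap('side');b=snap('top')
goto([.4385,.2205,.113],YAX)
crop(a,190,145,225,185,15,'s14.png');crop(b,160,255,200,285,18,'t14.png')
E
```

```text
n 1 pos [0.4383 0.2195 0.1147] total [ 0.2  1.  -1.7] rot [-0.005  0.007 -0.004] gap 0.02 F [-0.4 -9.3 -4.2] t 12.45
[-0.0052, 0.0066, -0.0043] [0.1, 0.01, 0.17]
```

View pics/s14.png

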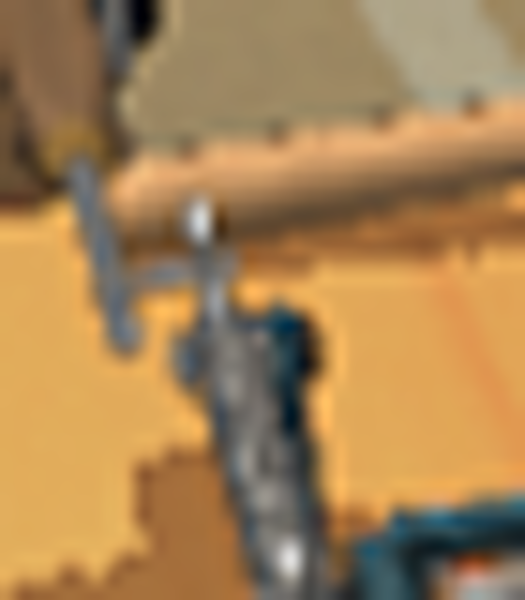

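View pics/t14.png

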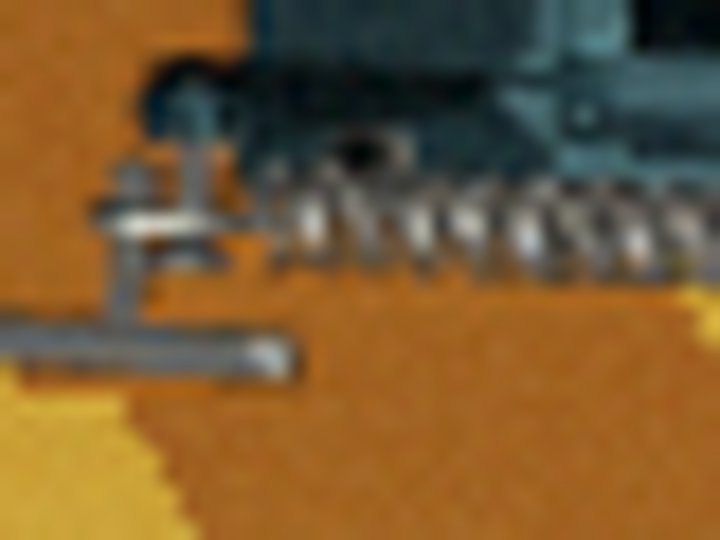

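```bash
python3 - <<'E'
from pose import *
b=snap('top');a=snap('side')
C=lambda x,y:np.array([160+(x+.5)/18-.5,255+(y+.5)/18-.5])
S=lambda x,y:np.array([190+(x+.5)/15-.5,145+(y+.5)/15-.5])
print('prong',tri(b,C(125,280),a,S(160,275)),'bulb',tri(b,C(132,170),a,S(225,262)))
print('bar', tri(b,C(150,222),a,S(201,218)))
print('legouter', onz(b,C(95,217),.132),'pin',onz(b,C(193,190),.108))
print(robot.state()['position'])
E
```

```text
prong (array([0.44233202, 0.11192317, 0.1222559 ]), np.float64(0.00022066030893475597)) bulb (array([0.45632133, 0.11162367, 0.12255037]), np.float64(0.0017762216018875063))
bar (array([0.45117444, 0.10446281, 0.1375164 ]), np.float64(1.7687495606872731e-06))
legouter [0.45134596 0.11355475 0.132     ] pin [0.45371868 0.10697468 0.108     ]
[0.43852777 0.21961892 0.114953  ]
```

>>> {"name": "apply_moves", "arguments": {"twist": [[-0.005,0.006,-0.004],[-0.003,0.004,-0.002],[-0.003,0.004,-0.002]], "delta_pos": [[0.3,-0.1,0.4],[0.3,0,0.3],[0.25,0,0.1]], "claw": [0,0,0]}}

```text
time_s: 12.92
position: [0.4364, 0.2191, 0.1055]
orientation: [0.002, 0.721, 0.693, -0.002]
force: [0.4, -9.9, -2.9]
finger_gap: 0.0198
```

```bash
python3 - <<'E'
from pose import *
a=snap('side');b=snap('top')
goto([.4385,.2205,.106],YAX)
crop(a,190,145,225,185,15,'s15.png');crop(b,160,255,200,285,18,'t15.png')
E
```

```text
n 1 pos [0.4364 0.219  0.1056] total [2.1 1.5 0.4] rot [-0.     0.006 -0.002] gap 0.0199 F [ 0.3 -8.9 -2.5] t 13.03
[-0.0002, 0.0057, -0.002] [0.15, 0.21, -0.04]
```

View pics/s15.png

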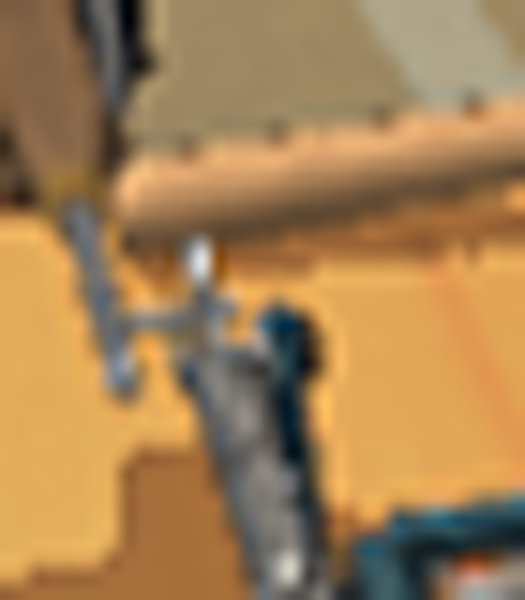

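View pics/t15.png

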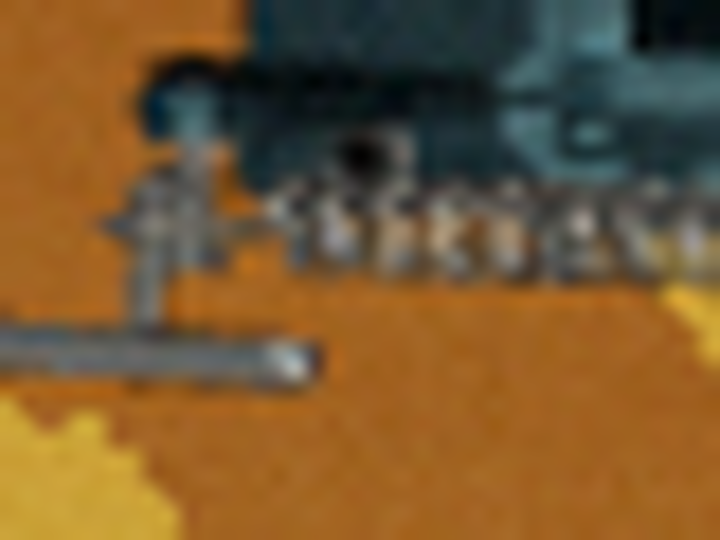

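>>> {"name": "apply_moves", "arguments": {"twist": [[0,0,0],[0,0,0],[0,0,0]], "delta_pos": [[-0.2,0,-0.1],[-0.3,0,0],[-0.3,0,0]], "claw": [0,0,0]}}

```text
time_s: 13.4
position: [0.4372, 0.2131, 0.1078]
orientation: [0.002, 0.72, 0.694, -0.0]
force: [0.4, 0.8, -1.4]
finger_gap: 0.0197
```

```bash
python3 - <<'E'
from pose import *
a=snap('side');b=snap('top')
goto([.4385,.2085,.106],YAX)
crop(a,190,145,225,185,15,'s16.png');crop(b,160,255,200,285,18,'t16.png')
E
```

```text
n 1 pos [0.4371 0.2126 0.1077] total [ 1.4 -4.1 -1.7] rot [ 0.002  0.003 -0.001] gap 0.0198 F [ 0.7  0.6 -1.4] t 13.5
[0.002, 0.0033, -0.0012] [-0.4, 0.16, 0.17]
```

View pics/s16.png

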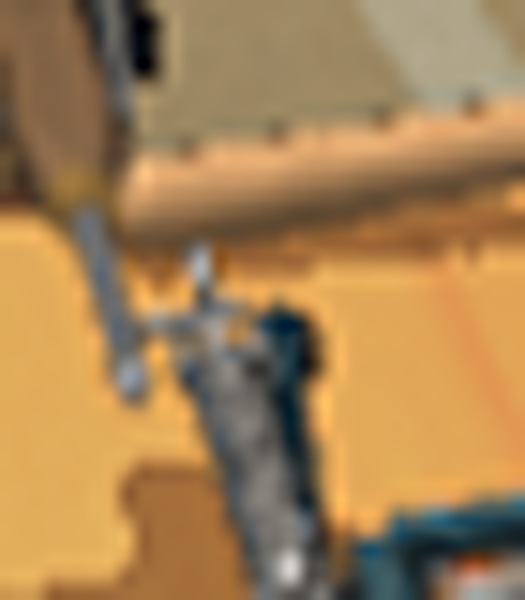

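View pics/t16.png

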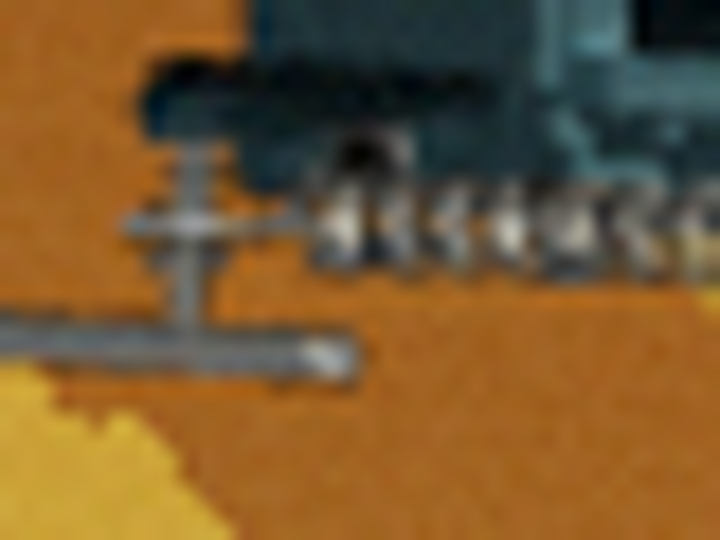

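>>> {"name": "apply_moves", "arguments": {"twist": [[0,0,0],[0,0,0],[0,0,0],[0,0,0],[0,0,0]], "delta_pos": [[-0.3,0,0],[-0.1,0,0],[0,-0.5,0],[0,-0.7,0],[0,-0.7,0]], "claw": [0,0,0,0,0]}}

```text
time_s: 14.12
position: [0.4172, 0.2103, 0.108]
orientation: [0.002, 0.72, 0.694, 0.0]
force: [-0.4, 0.4, -0.4]
finger_gap: 0.0193
```

```bash
python3 - <<'E'
from pose import *
a=snap('side');b=snap('top')
goto([.4,.2085,.107],YAX)
crop(a,180,145,240,205,10,'s17.png');crop(b,150,225,230,285,9,'t17.png')
E
```

```text
n 1 pos [0.4166 0.2104 0.108 ] total [-16.6  -1.9  -1. ] rot [0.002 0.002 0.001] gap 0.0195 F [-0.1 -1.3 -1.5] t 14.22
[0.0021, 0.002, 0.0007] [-0.25, -1.66, 0.09]
```

View pics/s17.png

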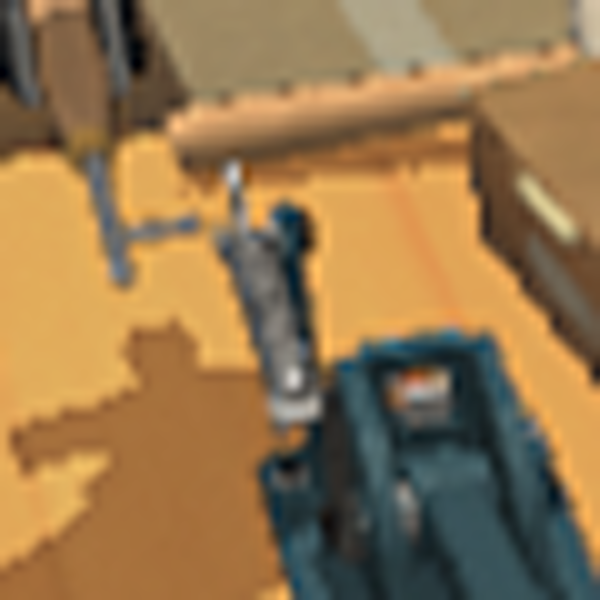

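View pics/t17.png

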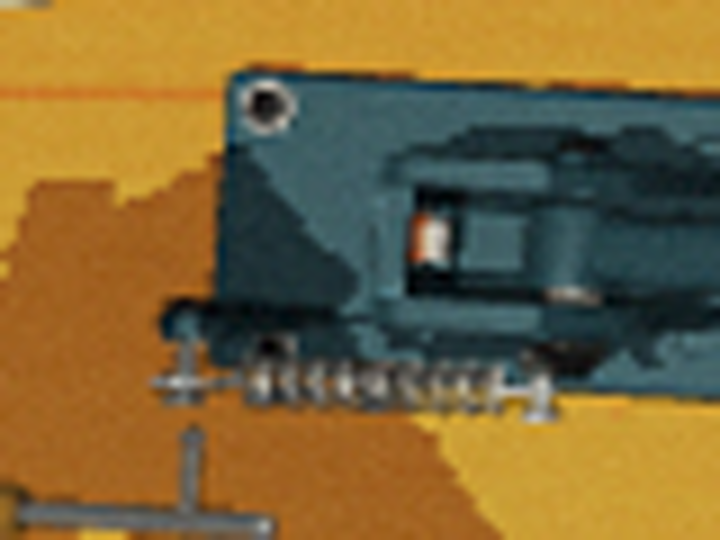

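```bash
python3 - <<'E'
from pose import *
b=snap('top');a=snap('side')
C=lambda x,y:np.array([150+(x+.5)/9-.5,225+(y+.5)/9-.5])
S=lambda x,y:np.array([180+(x+.5)/10-.5,145+(y+.5)/10-.5])
print('bar',tri(b,C(175,382),a,S(233,172)),tri(b,C(180,382),a,S(234,176)))
print('head',tri(b,C(184,402),a,S(222,240)))
p=np.array([.4512,.1105,.105])
for z in(.120,.125,.130,.135,.14):print(z,(proj(a,[.4512,.1085,z])[0]-[180,145])*10+4.5,(proj(b,[.4512,.1085,z])[0]-[150,225])*9+4)
crop(a,190,145,220,175,20,'s18.png');crop(b,160,255,190,280,24,'t18.png')
E
```

```text
bar (array([0.45003438, 0.10417207, 0.12880304]), np.float64(0.0005522853127070793)) (array([0.45001471, 0.10300133, 0.12809231]), np.float64(0.0005450142842013748))
head (array([0.44361429, 0.10814079, 0.10443573]), np.float64(0.0008532098606602439))
0.12 [238.87889396 190.01120732] [168.25177068 376.42639963]
0.125 [236.74263335 175.45162263] [163.07387211 377.54364537]
0.13 [234.59494859 160.81417722] [157.84484852 378.67192245]
0.135 [232.43574781 146.09824485] [152.56393897 379.81139507]
0.14 [230.26493813 131.30319255] [147.23036735 380.96223069]
```

View pics/s18.png

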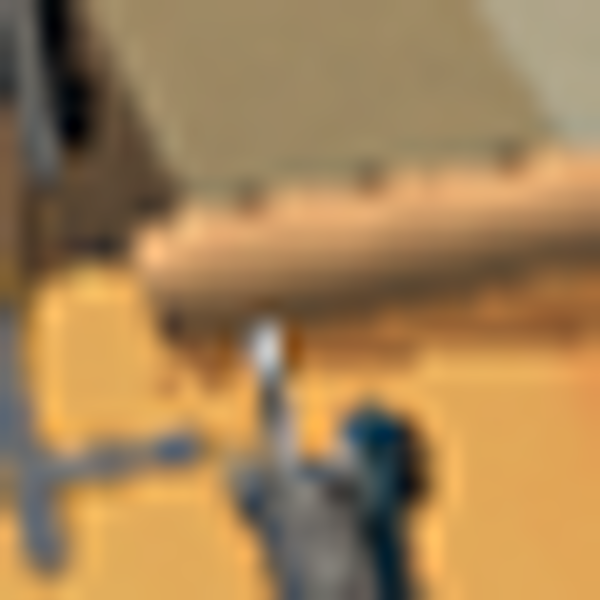

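View pics/t18.png

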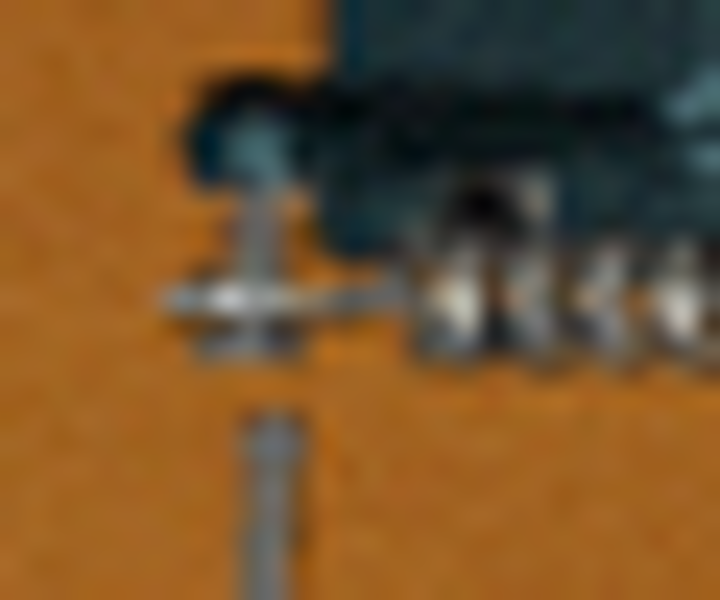

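>>> {"name": "apply_moves", "arguments": {"twist": [[0,0,0],[0,0,0],[0,0,0],[0,0,0]], "delta_pos": [[0.2,0,-1.6],[0.1,0,-1.4],[0.1,1.0,0],[0,0.9,0]], "claw": [0,0,0,0]}}

```text
time_s: 14.82
position: [0.4382, 0.2139, 0.1392]
orientation: [0.002, 0.72, 0.694, 0.001]
force: [0.4, -0.3, -1.6]
finger_gap: 0.0196
```

```bash
python3 - <<'E'
from pose import *
a=snap('side');b=snap('top')
goto([.437,.2145,.130],YAX)
crop(a,185,140,225,185,13,'s19.png');crop(b,160,255,200,285,18,'t19.png')
E
```

```text
n 1 pos [0.4387 0.2136 0.1391] total [-1.7  0.9 -9.1] rot [ 0.004  0.002 -0.001] gap 0.0198 F [ 0.2 -0.5 -1.2] t 14.93
[0.0045, 0.0019, -0.0009] [0.08, -0.18, 0.91]
```

View pics/s19.png

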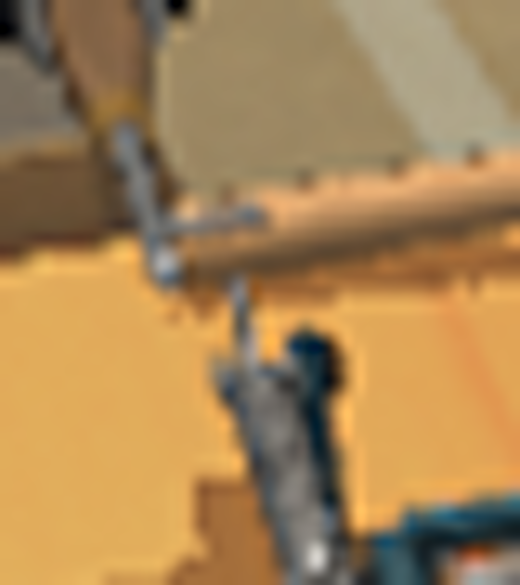

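View pics/t19.png

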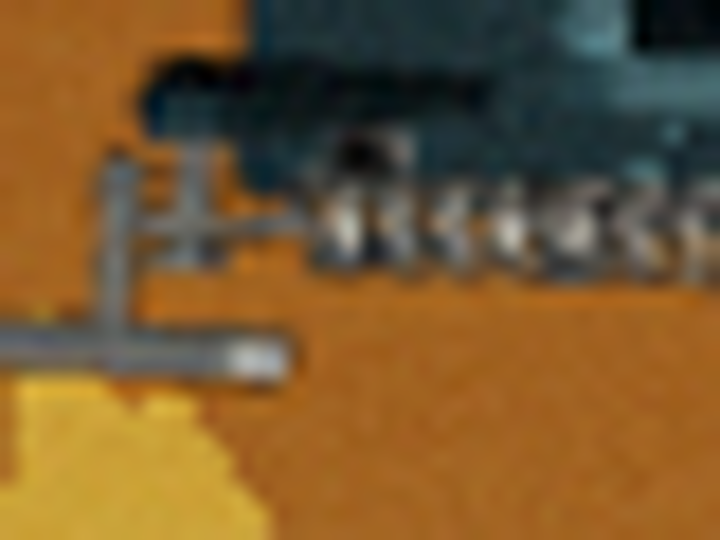

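>>> {"name": "apply_moves", "arguments": {"twist": [[0.004,0,0],[0,0,0],[0,0,0]], "delta_pos": [[-0.3,-0.1,0.5],[0,0,0.5],[0,0,0.3]], "claw": [0,0,0]}}

```text
time_s: 15.3
position: [0.4369, 0.2098, 0.1242]
orientation: [0.001, 0.721, 0.693, -0.002]
force: [-0.6, 1.0, 2.6]
finger_gap: 0.0198
```

>>> {"name": "apply_moves", "arguments": {"twist": [[0,0,0]], "delta_pos": [[0,0,0.3]], "claw": [0]}}

```text
time_s: 15.42
position: [0.4373, 0.2102, 0.1216]
orientation: [0.001, 0.72, 0.694, -0.001]
force: [-0.5, 1.4, 6.2]
finger_gap: 0.0197
```

>>> {"name": "apply_moves", "arguments": {"twist": [[0,0,0]], "delta_pos": [[0,0,0.3]], "claw": [0]}}

```text
time_s: 15.55
position: [0.4378, 0.2109, 0.1192]
orientation: [0.001, 0.72, 0.694, -0.001]
force: [0.2, 2.0, 5.9]
finger_gap: 0.02
```

```bash
python3 - <<'E'
from pose import *
a=snap('side');b=snap('top')
goto([.437,.2145,.120],YAX)
crop(a,185,140,225,185,13,'s20.png');crop(b,160,255,200,285,18,'t20.png')
E
```

```text
n 1 pos [0.4379 0.2111 0.119 ] total [-0.9  3.4  1. ] rot [0.001 0.002 0.   ] gap 0.0196 F [-0.2  1.3  2.1] t 15.65
[0.0006, 0.0017, 0.0004] [0.33, -0.1, -0.1]
```

View pics/s20.png

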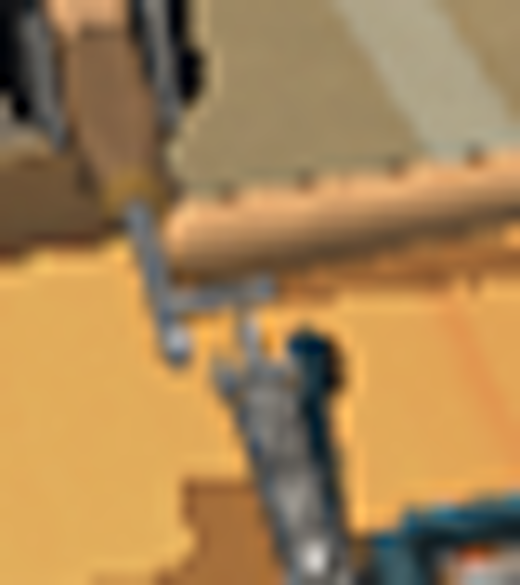

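View pics/t20.png

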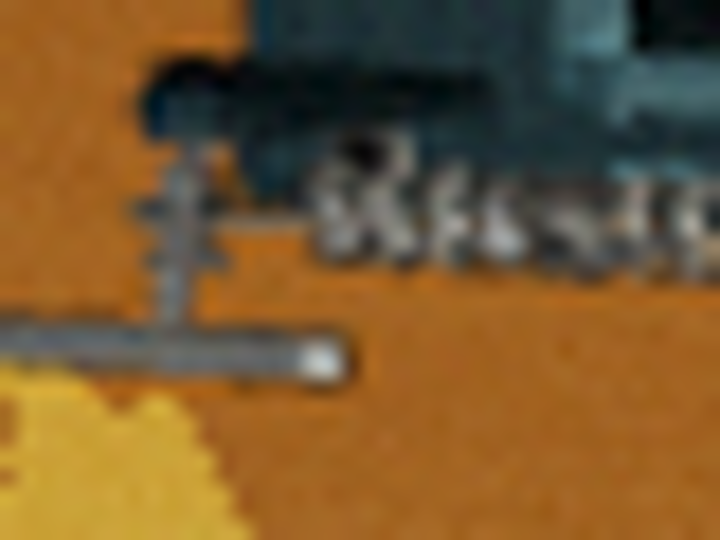

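>>> {"name": "apply_moves", "arguments": {"twist": [[0,0,0],[0,0,0],[0,0,0],[0,0,0]], "delta_pos": [[0,0,-1.0],[0,0,-2.5],[0,0,-3.5],[0.5,0,-3.0]], "claw": [0,0,0,0]}}

```text
time_s: 16.15
position: [0.4354, 0.214, 0.2199]
orientation: [0.0, 0.721, 0.693, -0.005]
force: [0.5, 0.2, -0.8]
finger_gap: 0.0197
```

```bash
python3 - <<'E'
from pose import *
a=snap('side');b=snap('top')
crop(a,180,145,240,205,10,'s21.png');crop(b,150,225,230,285,9,'t21.png')
q=np.load('press.npy')
# nose target: rim 20mm before
goto([.4884+.03,.25,.22],YAX)
print(pw(q,[[93,0,75],[98.5,0,75],[144.5,0,75]]))
E
```

```text
n 2 pos [0.4374 0.2159 0.2219] total [81.  34.1 -1.9] rot [-0.001  0.002 -0.   ] gap 0.0195 F [-0.   0.1 -1.2] t 16.25
[-0.0004, 0.0011, -0.0002] [1.85, 3.98, 0.09]
[-0.0004, 0.0011, -0.0002] [1.85, 3.98, 0.09]
[[0.48821523 0.05159901 0.075     ]
 [0.48841978 0.05709521 0.075     ]
 [0.49013054 0.10306338 0.075     ]]
```

View pics/s21.png

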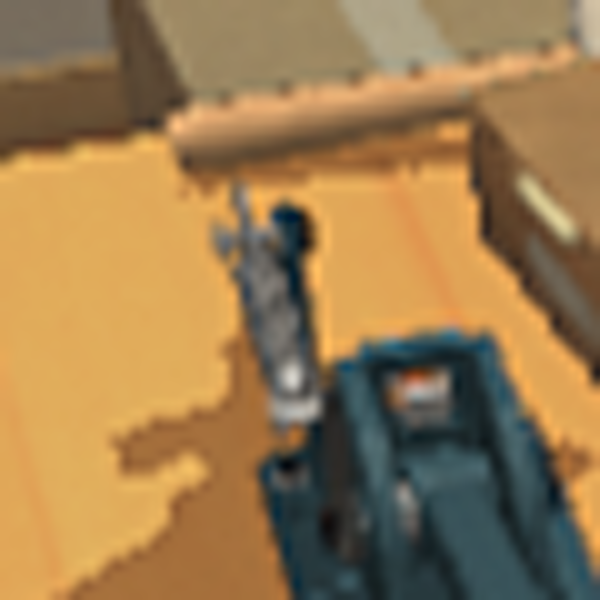

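View pics/t21.png

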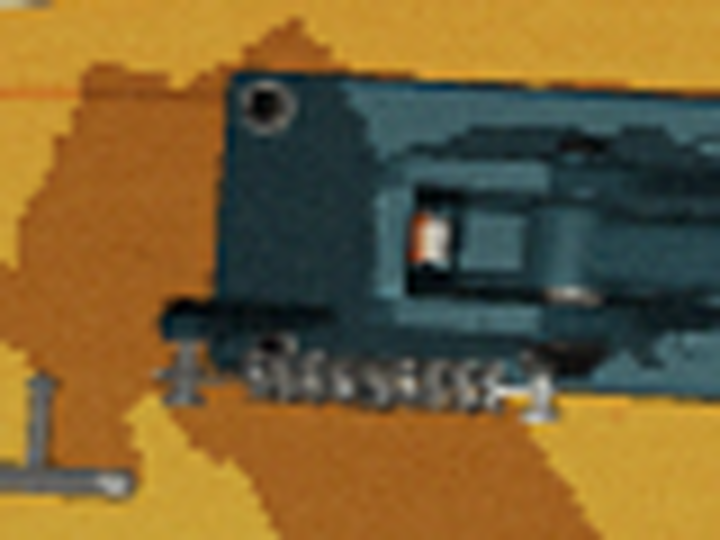

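```bash
python3 - <<'E'
from pose import *
b=snap('top');a=snap('side')
crop(a,160,100,220,160,10,'s22.png')
C=lambda x,y:np.array([150+(x+.5)/9-.5,225+(y+.5)/9-.5])
for u in[(132,484),(20,479)]: print(onz(b,C(*u),.2285))
print(robot.state()['position'],Rtool().as_matrix().round(3))
E
```

```text
[0.43203749 0.08585805 0.2285    ]
[0.43273971 0.11351515 0.2285    ]
[0.43530239 0.21454126 0.21856368] [[ 0.038  0.999 -0.006]
 [ 0.999 -0.038 -0.006]
 [-0.007 -0.006 -1.   ]]
```

View pics/s22.png

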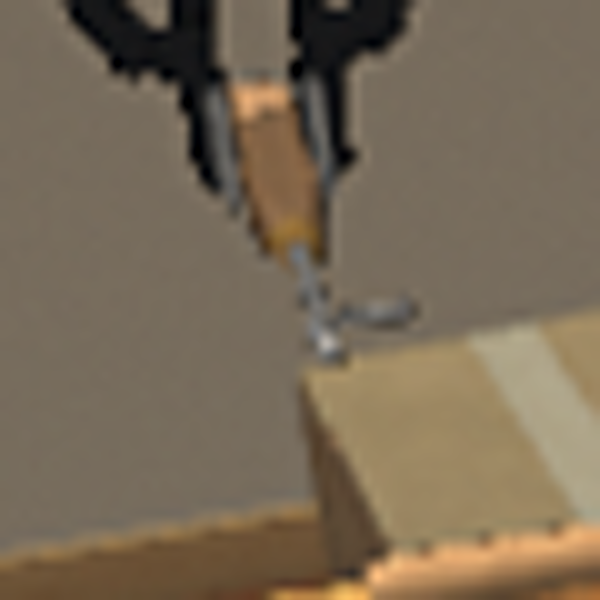

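>>> {"name": "apply_moves", "arguments": {"twist": [[0,0,0],[0,0,0],[0,0,0],[0,0,0],[0,0,0]], "delta_pos": [[1.3,3.0,0],[1.0,3.0,1],[0,0,4.5],[0,0,4.5],[0,0,0]], "claw": [0,0,0,0,0]}}

```text
time_s: 16.98
position: [0.4921, 0.2315, 0.1089]
orientation: [-0.001, 0.721, 0.693, -0.011]
force: [0.0, 0.0, -0.9]
finger_gap: 0.0195
```

```bash
python3 - <<'E'
from pose import *
goto([.4945,.224,.0685],YAX)
a=snap('side');b=snap('top')
crop(a,180,145,240,205,10,'s23.png');crop(b,130,205,220,275,8,'t23.png')
E
```

```text
n 1 pos [0.4921 0.2315 0.1089] total [  2.4  -7.5 -40.4] rot [-0.017  0.014 -0.002] gap 0.0195 F [ 0.   0.  -0.9] t 16.98
[-0.0169, 0.0141, -0.0019] [-0.68, 0.33, 4.04]
```

View pics/s23.png

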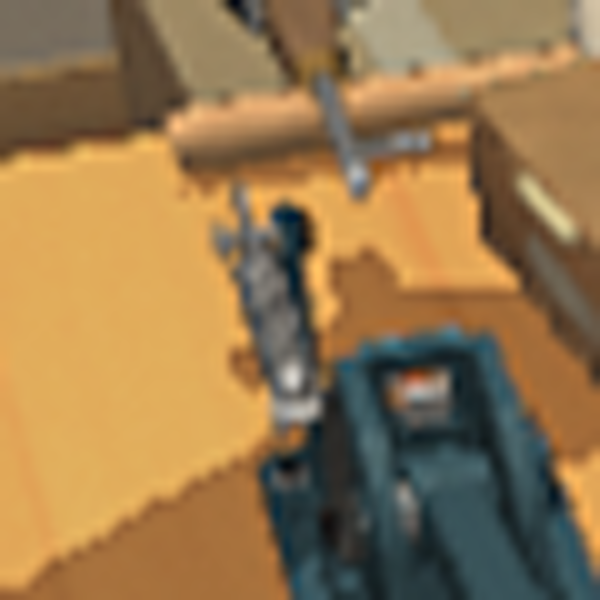

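View pics/t23.png

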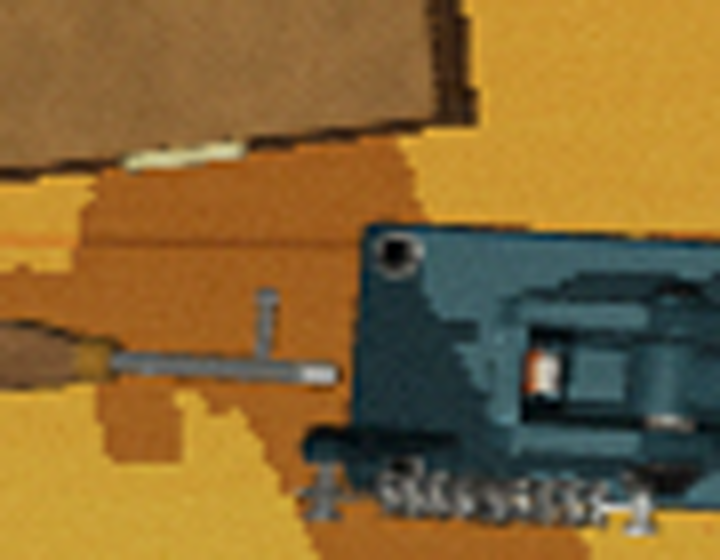

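>>> {"name": "apply_moves", "arguments": {"twist": [[-0.014,0.012,-0.002],[-0.003,0.003,0],[0,0,0]], "delta_pos": [[-0.3,0.2,2.6],[-0.2,0.1,1.3],[0,0,0]], "claw": [0,0,0]}}

```text
time_s: 17.45
position: [0.5017, 0.2296, 0.0782]
orientation: [0.002, 0.72, 0.694, 0.01]
force: [0.1, -1.1, -0.6]
finger_gap: 0.0195
```

```bash
python3 - <<'E'
from pose import *
a=snap('side');b=snap('top')
goto([.4945,.224,.0685],YAX)
crop(a,180,145,240,205,10,'s24.png');crop(b,130,205,220,275,8,'t24.png')
E
```

```text
n 1 pos [0.5022 0.23   0.0788] total [ -7.7  -6.  -10.3] rot [ 0.017 -0.013  0.001] gap 0.0199 F [-0.5  0.2 -0.7] t 17.55
[0.0173, -0.0129, 0.0007] [-0.64, -0.76, 1.01]
```

View pics/s24.png

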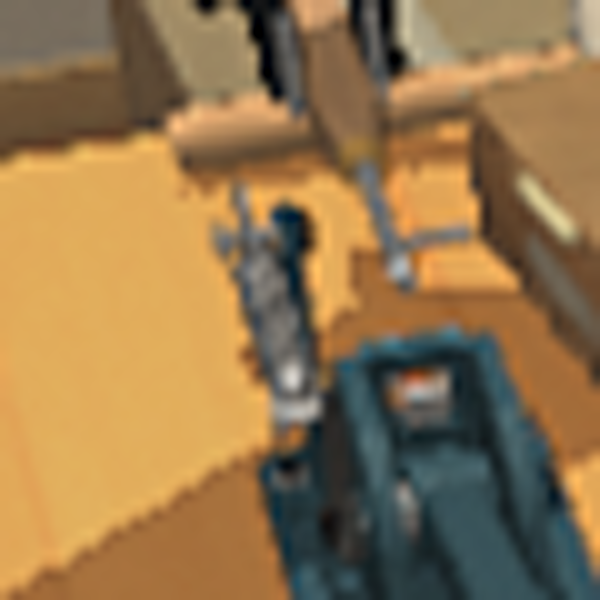

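View pics/t24.png

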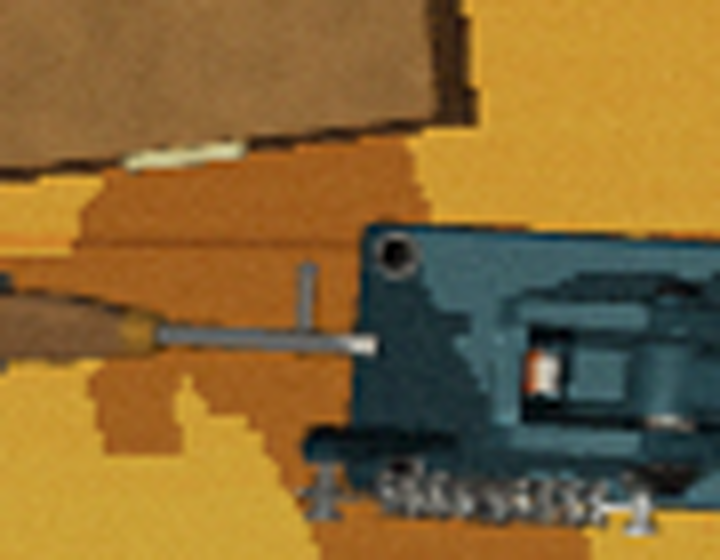

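>>> {"name": "apply_moves", "arguments": {"twist": [[0.012,-0.009,0],[0.003,-0.002,0],[0,0,0],[0,0,0]], "delta_pos": [[-0.3,-0.4,0.5],[-0.2,-0.2,0.3],[0,0,0],[0,0,0]], "claw": [0,0,0,0]}}

```text
time_s: 18.05
position: [0.4966, 0.226, 0.0719]
orientation: [0.0, 0.72, 0.694, 0.002]
force: [-0.0, 0.3, -1.1]
finger_gap: 0.0196
```

```bash
python3 - <<'E'
from pose import *
a=snap('side');b=snap('top')
goto([.4945,.224,.0685],YAX)
crop(a,180,145,240,205,10,'s25.png');crop(b,130,205,220,275,8,'t25.png')
E
```

```text
n 1 pos [0.4966 0.2259 0.0719] total [-2.1 -1.9 -3.4] rot [ 0.004 -0.003  0.001] gap 0.0196 F [ 0.6  0.  -1.6] t 18.15
[0.0036, -0.0029, 0.0014] [-0.2, -0.2, 0.34]
```

View pics/s25.png

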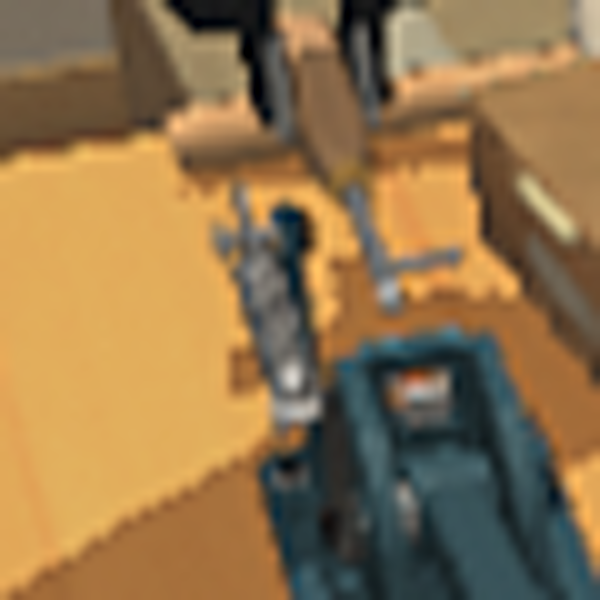

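View pics/t25.png

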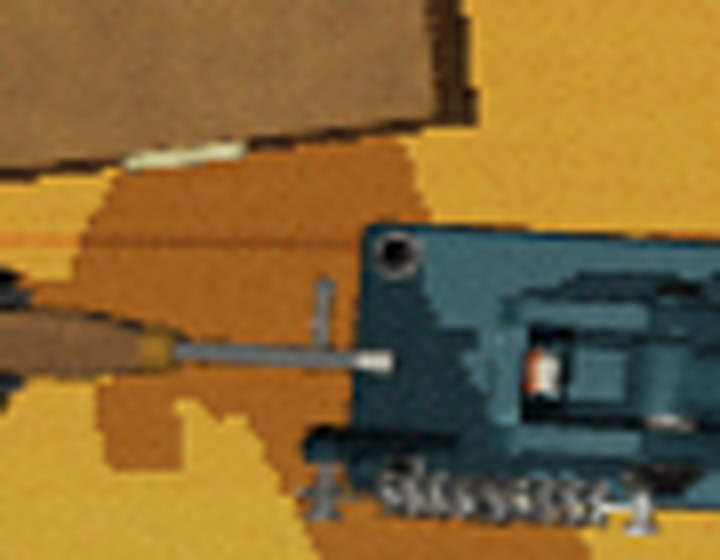

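```bash
python3 - <<'E'
from pose import *
b=snap('top');a=snap('side')
C=lambda x,y:np.array([130+(x+.5)/8-.5,205+(y+.5)/8-.5])
S=lambda x,y:np.array([180+(x+.5)/10-.5,145+(y+.5)/10-.5])
print('nose',tri(b,C(388,361),a,S(389,295)),'bulb',tri(b,C(324,288),a,S(452,255)),'shank root',tri(b,C(180,352),a,S(353,190)))
print('bolt',tri(b,C(533,373),a,S(408,388)))
print(robot.state()['position'])
q=np.load('press.npy')
for p in [(98.5,0,75),(93,0,75),(98,24,92),(98,-24,92)]:
  w=pw(q,p)+[.001,.0025,0];print(w,(proj(b,w)[0]-[130,205])*8+3.5,(proj(a,w)[0]-[180,145])*10+4.5)
E
```

```text
nose (array([0.49078895, 0.09552738, 0.08226554]), np.float64(0.0018404718258583396)) bulb (array([0.51450749, 0.11791518, 0.0784865 ]), np.float64(0.0003713774401508831)) shank root (array([0.49324591, 0.16313817, 0.08091965]), np.float64(0.0003288564549695171))
bolt (array([0.48678205, 0.04980005, 0.0778537 ]), np.float64(0.0035618375412225936))
[0.49664608 0.22593133 0.0719094 ]
[[0.48941978 0.05959521 0.075     ]] [503.60533407 369.46558836] [416.39493041 377.05773376]
[[0.48921523 0.05409901 0.075     ]] [520.52595612 370.39092695] [419.849856  386.7800861]
[[0.46541778 0.05998813 0.092     ]] [488.00082849 446.73087396] [330.27022842 343.53947511]
[[0.51338458 0.05820298 0.092     ]] [498.31995381 295.11386839] [490.96765743 316.37265695]
```

>>> {"name": "apply_moves", "arguments": {"twist": [[0.003,-0.002,0.001],[0,0,0],[0,0,0]], "delta_pos": [[-1.0,-0.1,0.4],[-1.0,0,0],[0,0,0]], "claw": [0,0,0]}}

```text
time_s: 18.62
position: [0.4947, 0.2038, 0.0675]
orientation: [0.0, 0.72, 0.694, 0.0]
force: [-0.7, 1.2, -0.9]
finger_gap: 0.0195
```

```bash
python3 - <<'E'
from pose import *
a=snap('side');b=snap('top')
goto([.4947,.19,.068],YAX)
crop(a,180,145,240,205,10,'s26.png');crop(b,130,205,220,275,8,'t26.png')
E
```

```text
n 1 pos [0.4948 0.2051 0.0675] total [ -0.1 -15.1   0.5] rot [ 0.    -0.001  0.001] gap 0.02 F [-0.1  0.9 -0.7] t 18.73
[0.0004, -0.0009, 0.0008] [-1.5, 0.05, -0.05]
```

View pics/s26.png

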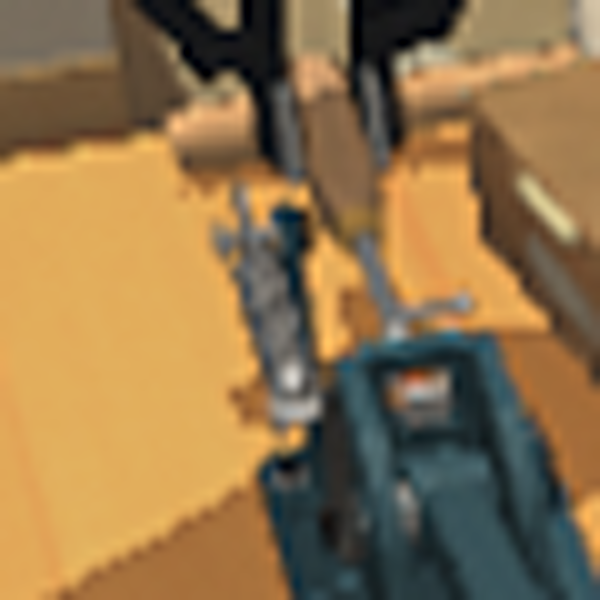

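View pics/t26.png

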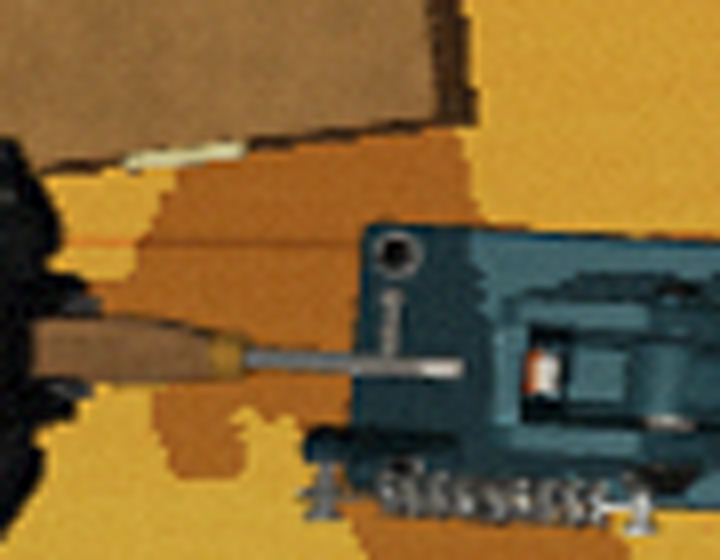

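>>> {"name": "apply_moves", "arguments": {"twist": [[0,0,0],[0,0,0],[0,0,0]], "delta_pos": [[-0.7,0,0],[-0.6,0,0],[-0.4,0,0]], "claw": [0,0,0]}}

```text
time_s: 19.1
position: [0.4942, 0.1877, 0.0676]
orientation: [-0.0, 0.719, 0.695, 0.001]
force: [-0.5, 0.2, -1.2]
finger_gap: 0.0199
```

>>> {"name": "apply_moves", "arguments": {"twist": [[0,0,0],[0,0,0]], "delta_pos": [[-0.5,0,0],[-0.5,0,0]], "claw": [0,0]}}

```text
time_s: 19.35
position: [0.4939, 0.1796, 0.0679]
orientation: [-0.001, 0.719, 0.695, 0.002]
force: [-0.9, 3.9, -1.0]
finger_gap: 0.0195
```

```bash
python3 - <<'E'
from pose import *
a=snap('side');b=snap('top')
goto([.4947,.1735,.068],YAX)
crop(a,180,145,240,205,10,'s27.png');crop(b,130,205,220,275,8,'t27.png')
E
```

```text
n 1 pos [0.494  0.1786 0.0679] total [ 0.7 -5.1  0.1] rot [ 0.001 -0.003  0.002] gap 0.0198 F [-0.4  2.2 -0.8] t 19.45
[0.0014, -0.0035, 0.0019] [-0.51, 0.09, -0.01]
```

View pics/t27.png

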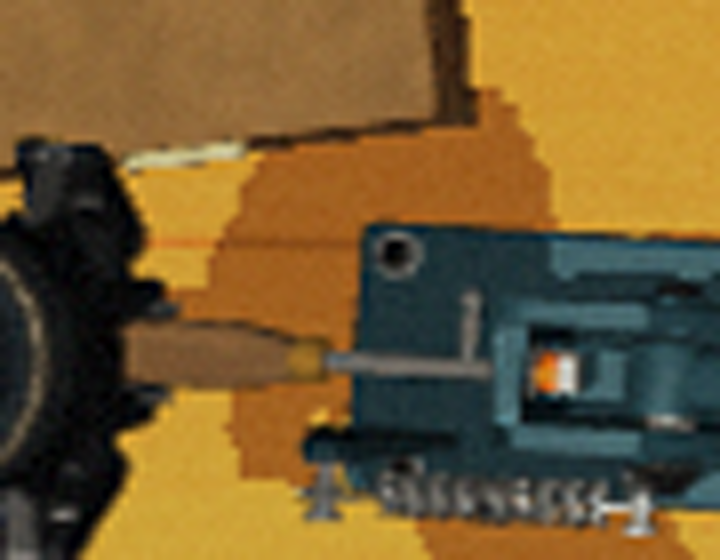

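View pics/s27.png

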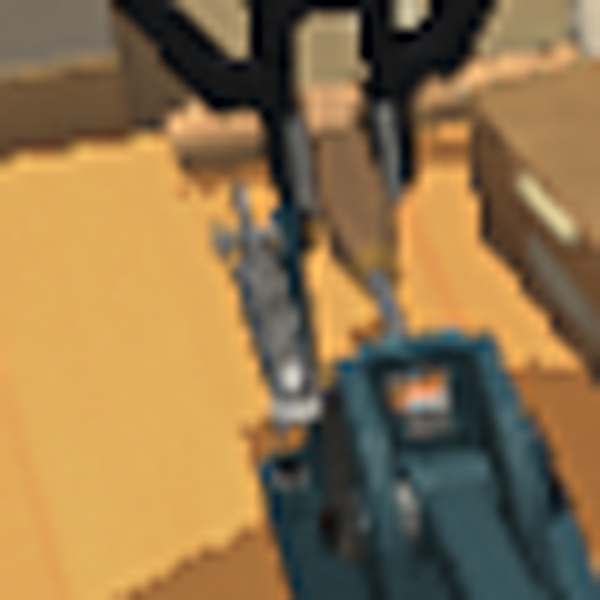

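>>> {"name": "apply_moves", "arguments": {"twist": [[0,-0.003,0.001],[0,0,0]], "delta_pos": [[-0.5,0.05,0],[-0.5,0,0]], "claw": [0,0]}}

```text
time_s: 19.7
position: [0.4942, 0.1748, 0.0684]
orientation: [-0.002, 0.719, 0.695, 0.004]
force: [-1.0, 16.7, -0.8]
finger_gap: 0.0195
```

>>> {"name": "apply_moves", "arguments": {"twist": [[0,0,0],[0,0,0]], "delta_pos": [[-0.5,0,0],[-0.5,0,0]], "claw": [0,0]}}

```text
time_s: 19.95
position: [0.4937, 0.175, 0.0696]
orientation: [-0.006, 0.718, 0.696, 0.009]
force: [-1.3, 12.9, 0.9]
finger_gap: 0.0195
```

```bash
python3 - <<'E'
from pose import *
a=snap('side');b=snap('top')
goto([.4947,.1735,.068],YAX)
crop(a,180,145,240,205,10,'s28.png');crop(b,130,205,220,275,8,'t28.png')
E
```

```text
n 1 pos [0.4937 0.175  0.0697] total [ 1.  -1.5 -1.7] rot [ 0.004 -0.021  0.007] gap 0.02 F [-1.9 13.3  0.2] t 20.05
[0.0038, -0.0214, 0.0067] [-0.15, 0.1, 0.16]
```

View pics/t28.png

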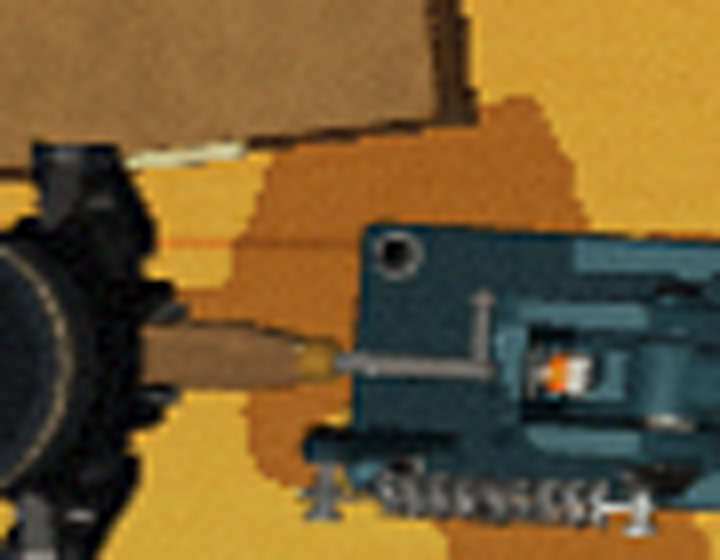

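```bash
python3 - <<'E'
from h import *
b=snap('top')['pixels'].astype(int)
t0=cv2.imread('pics/t0.png')[:,:,::-1].astype(int)
for im in(t0,b):
    m=im[249:254,190:210].mean(0); print(m.astype(int).tolist())
E
```

```text
[[58, 89, 93], [51, 77, 82], [64, 95, 102], [64, 94, 100], [57, 88, 93], [61, 45, 42], [144, 84, 50], [181, 158, 133], [170, 166, 158], [110, 108, 101], [15, 29, 31], [43, 69, 73], [62, 93, 99], [63, 95, 99], [63, 92, 99], [63, 95, 99], [62, 93, 100], [61, 89, 94], [33, 55, 59], [26, 50, 56]]
[[75, 79, 75], [46, 57, 57], [42, 67, 74], [63, 96, 101], [62, 94, 99], [46, 59, 62], [79, 80, 75], [82, 81, 75], [136, 93, 62], [199, 107, 25], [191, 117, 65], [182, 172, 152], [173, 169, 159], [100, 101, 95], [30, 48, 52], [46, 72, 77], [67, 101, 106], [64, 94, 100], [36, 59, 62], [32, 54, 59]]
```

>>> {"name": "apply_moves", "arguments": {"twist": [[0,0,0],[0,0,0],[0,0,0],[0,0,0],[0,0,0]], "delta_pos": [[0.8,0,0],[1.2,0,0],[2,0,0],[3,0,0],[2,0,-3]], "claw": [0,0,0,0,0]}}

```text
time_s: 20.72
position: [0.4953, 0.2638, 0.0992]
orientation: [-0.005, 0.719, 0.695, 0.004]
force: [0.4, 0.7, -1.5]
finger_gap: 0.02
```

>>> {"name": "apply_moves", "arguments": {"twist": [[0,0,0],[0,0,0],[0,0,0]], "delta_pos": [[0,0,-5],[0,0,-5],[0,0,-5]], "claw": [0,0,0]}}

```text
time_s: 21.1
position: [0.4933, 0.2662, 0.2506]
orientation: [-0.004, 0.717, 0.697, 0.001]
force: [-0.5, 0.6, -0.9]
finger_gap: 0.0197
```

```bash
python3 - <<'E'
from pose import *
goto([.53,0,.27],[1,0,0])
a=snap('side');b=snap('top')
crop(a,180,145,240,205,10,'s29.png');crop(b,130,205,220,275,8,'t29.png')
E
```

```text
n 5 pos [0.4933 0.2662 0.2506] total [  36.7 -266.2   19.4] rot [-0.005 -0.007 -0.028] gap 0.0197 F [-0.5  0.6 -0.9] t 21.1
[-0.0009, -0.0015, -0.0055] [-5.3, 0.88, -0.43]
[-0.0009, -0.0015, -0.0055] [-5.3, 0.85, -0.42]
[-0.0009, -0.0015, -0.0055] [-5.31, 0.82, -0.41]
[-0.0009, -0.0015, -0.0055] [-5.31, 0.79, -0.41]
[-0.0009, -0.0015, -0.0055] [-5.32, 0.76, -0.4]
```

View pics/t29.png

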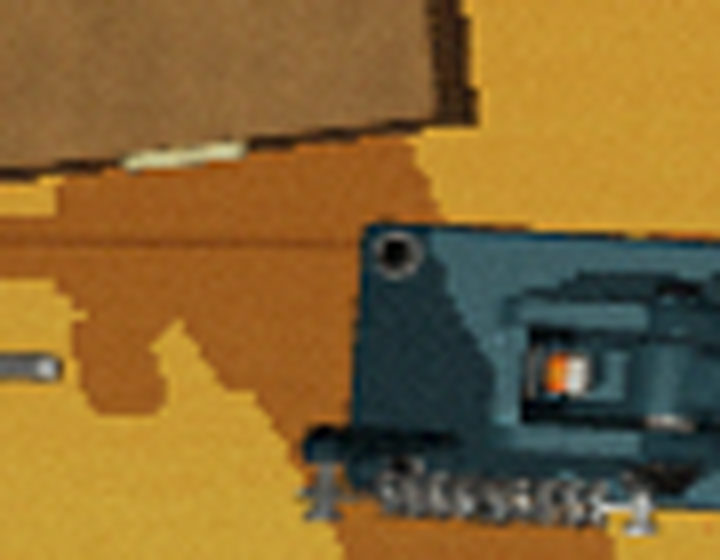

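View pics/s29.png

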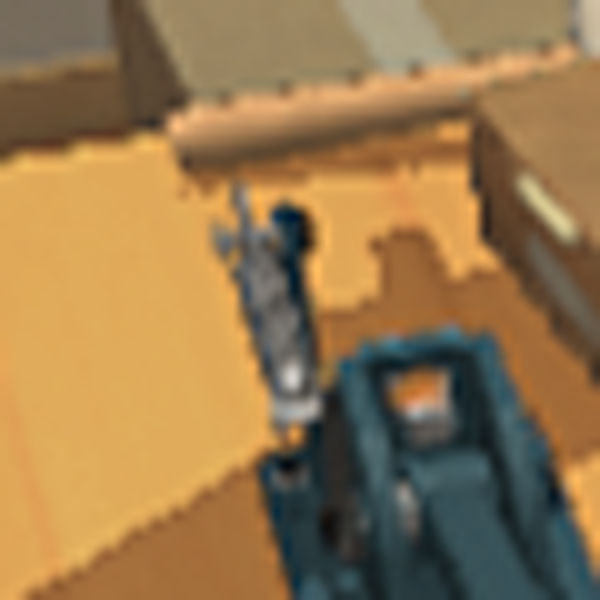

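>>> {"name": "apply_moves", "arguments": {"twist": [[-0.001,-0.001,-0.005],[-0.001,-0.001,-0.005],[-0.001,-0.001,-0.005],[-0.001,-0.001,-0.005],[-0.001,-0.001,-0.005]], "delta_pos": [[-5.3,0.9,-0.4],[-5.3,0.9,-0.4],[-5.3,0.8,-0.4],[-5.3,0.8,-0.4],[-5.3,0.8,-0.4]], "claw": [0,0,0,0,0]}}

```text
time_s: 21.82
position: [0.5347, 0.003, 0.2692]
orientation: [-0.0, 0.703, 0.711, 0.005]
force: [0.6, 0.1, -1.9]
finger_gap: 0.0194
```

```bash
python3 - <<'E'
from pose import *
goto([.45,-.36,.16],[.97,-.244,0])
E
```

```text
n 8 pos [0.5347 0.003  0.2692] total [ -84.7 -363.  -109.2] rot [ 0.006 -0.009  0.258] gap 0.0194 F [ 0.6  0.1 -1.9] t 21.82
[0.0008, -0.0011, 0.0323] [-4.54, -1.12, 1.32]
[0.0008, -0.0011, 0.0323] [-4.57, -0.97, 1.33]
[0.0008, -0.0011, 0.0323] [-4.6, -0.83, 1.33]
[0.0008, -0.0011, 0.0323] [-4.62, -0.68, 1.34]
[0.0008, -0.0011, 0.0323] [-4.64, -0.53, 1.34]
[0.0008, -0.0011, 0.0323] [-4.65, -0.37, 1.35]
[0.0008, -0.0011, 0.0323] [-4.66, -0.22, 1.35]
[0.0008, -0.0011, 0.0323] [-4.66, -0.07, 1.36]
```

>>> {"name": "apply_moves", "arguments": {"twist": [[0.001,-0.001,0.032],[0.001,-0.001,0.032],[0.001,-0.001,0.032],[0.001,-0.001,0.032],[0.001,-0.001,0.032]], "delta_pos": [[-4.5,-1.1,0.5],[-4.6,-1.0,1.0],[-4.6,-0.8,1.3],[-4.6,-0.7,1.3],[-4.6,-0.5,1.3]], "claw": [0,0,0,0,0]}}

```text
time_s: 22.45
position: [0.4805, -0.2294, 0.2098]
orientation: [-0.0, 0.759, 0.651, -0.0]
force: [0.6, -1.4, -1.1]
finger_gap: 0.0194
```

>>> {"name": "apply_moves", "arguments": {"twist": [[0.001,-0.001,0.032],[0.001,-0.001,0.032],[0.001,-0.001,0.032]], "delta_pos": [[-4.7,-0.4,1.5],[-4.7,-0.2,1.5],[-4.7,-0.1,1.5]], "claw": [0,0,0]}}

```text
time_s: 22.82
position: [0.4467, -0.3689, 0.1611]
orientation: [-0.002, 0.79, 0.613, -0.004]
force: [0.9, 0.6, -1.1]
finger_gap: 0.02
```

```bash
python3 - <<'E'
from pose import *
goto([.436,-.385,.03],[.97,-.244,0])
E
```

```text
n 3 pos [ 0.4467 -0.3689  0.1611] total [ -10.7  -16.1 -131.1] rot [-0.008  0.004 -0.004] gap 0.02 F [ 0.9  0.6 -1.1] t 22.82
[-0.0025, 0.0014, -0.0012] [-0.59, -0.18, 4.37]
[-0.0025, 0.0014, -0.0012] [-0.6, -0.19, 4.37]
[-0.0025, 0.0014, -0.0012] [-0.6, -0.21, 4.37]
```

>>> {"name": "apply_moves", "arguments": {"twist": [[-0.002,0.001,-0.001],[-0.002,0.001,-0.001],[-0.002,0.001,-0.001],[0,0,0],[0,0,0]], "delta_pos": [[-0.6,-0.2,4.4],[-0.6,-0.2,4.4],[-0.5,-0.2,3.5],[0,0,0],[0,0,0]], "claw": [0,0,0,0,0]}}

```text
time_s: 23.45
position: [0.4334, -0.3878, 0.0313]
orientation: [-0.002, 0.791, 0.612, -0.005]
force: [0.5, -1.0, -1.3]
finger_gap: 0.0198
```

```bash
python3 - <<'E'
from pose import *
goto([.436,-.385,.009],[.97,-.244,0])
a=snap('side');crop(a,190,240,300,380,5,'s30.png')
E
```

```text
n 1 pos [ 0.4334 -0.3878  0.0313] total [  2.6   2.8 -22.3] rot [-0.008  0.005 -0.007] gap 0.0198 F [ 0.5 -1.  -1.3] t 23.45
[-0.008, 0.0052, -0.0069] [0.35, 0.2, 2.23]
```

View pics/s30.png

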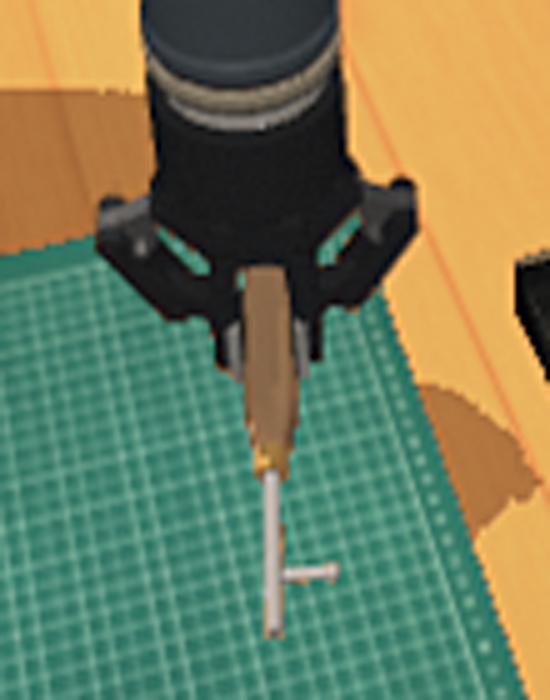

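Lower in small steps until contact.

>>> {"name": "apply_moves", "arguments": {"twist": [[-0.006,0.004,0],[0,0,0],[0,0,0]], "delta_pos": [[0,0,1.0],[0,0,0.7],[0,0,0.3]], "claw": [0,0,0]}}

```text
time_s: 23.88
position: [0.4357, -0.388, 0.0131]
orientation: [0.002, 0.79, 0.613, 0.0]
force: [-0.5, 0.6, -1.3]
finger_gap: 0.0197
```

>>> {"name": "apply_moves", "arguments": {"twist": [[0,0,0],[0,0,0]], "delta_pos": [[0,0,0.2],[0,0,0.2]], "claw": [0,0]}}

```text
time_s: 24.12
position: [0.4359, -0.3881, 0.009]
orientation: [0.002, 0.79, 0.613, 0.0]
force: [-0.5, -0.1, -1.2]
finger_gap: 0.0196
```

>>> {"name": "apply_moves", "arguments": {"twist": [[0,0,0],[0,0,0]], "delta_pos": [[0,0,0.15],[0,0,0.15]], "claw": [0,0]}}

```text
time_s: 24.38
position: [0.436, -0.3882, 0.0073]
orientation: [0.002, 0.79, 0.613, 0.001]
force: [-4.1, 5.6, 20.5]
finger_gap: 0.0195
```

>>> {"name": "apply_moves", "arguments": {"twist": [[0,0,0],[0,0,0],[0,0,0],[0,0,0]], "delta_pos": [[0,0,-0.1],[0,0,0],[0,0,0],[0,0,0]], "claw": [0.35,0.6,0.9,1]}}

```text
time_s: 24.88
position: [0.4364, -0.3888, 0.0088]
orientation: [0.003, 0.79, 0.613, 0.001]
force: [-0.2, -0.1, -0.1]
finger_gap: 0.082
```

>>> {"name": "apply_moves", "arguments": {"twist": [[0,0,0],[0,0,0],[0,0,0],[0,0,0]], "delta_pos": [[0,0,-1.5],[0,0,-4],[0,0,-6],[0,0,-6]], "claw": [1,1,1,1]}}

```text
time_s: 25.38
position: [0.4335, -0.3865, 0.1864]
orientation: [-0.002, 0.79, 0.612, -0.001]
force: [1.5, -0.3, -0.4]
finger_gap: 0.0854
```

```bash
python3 - <<'E'
from pose import *
goto([.5,-.16,.25],[1,-.2,0])
a=snap('side');crop(a,190,240,300,380,5,'s31.png')
E
```

```text
n 5 pos [ 0.4335 -0.3865  0.1864] total [ 66.5 226.5  63.6] rot [-0.003 -0.001 -0.055] gap 0.0854 F [ 1.5 -0.3 -0.4] t 25.38
[-0.0006, -0.0002, -0.011] [4.72, 0.15, -1.27]
[-0.0006, -0.0002, -0.011] [4.72, 0.2, -1.27]
[-0.0006, -0.0002, -0.011] [4.71, 0.26, -1.27]
[-0.0006, -0.0002, -0.011] [4.71, 0.31, -1.27]
[-0.0006, -0.0002, -0.011] [4.71, 0.36, -1.27]
```

View pics/s31.png

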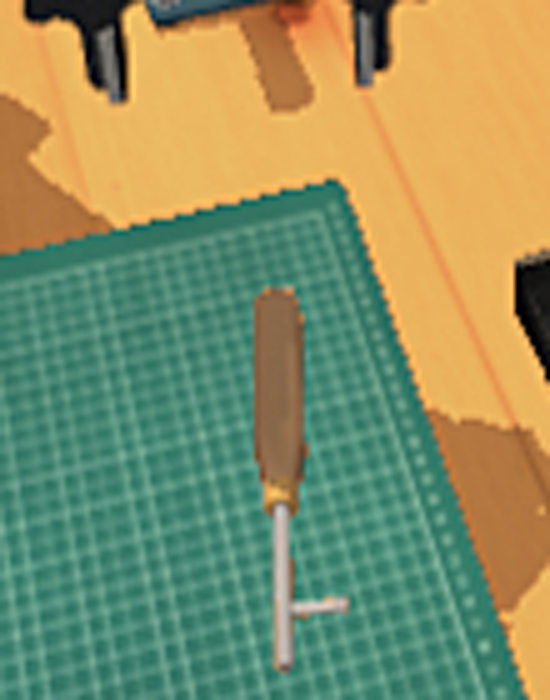

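```bash
python3 - <<'E'
from pose import *
t0=cv2.imread('pics/t0.png');s0=cv2.imread('pics/s0.png')
b=snap('top');a=snap('side')
for im,s,r in((t0,b,(250,240,300,275)),(s0,a,(215,200,255,245))):
    h=cv2.cvtColor(im,cv2.COLOR_BGR2HSV);m=(((h[...,0]<6)|(h[...,0]>174))&(h[...,1]>190)&(h[...,2]>90)).astype(np.uint8)
    M=np.zeros_like(m);M[r[1]:r[3],r[0]:r[2]]=m[r[1]:r[3],r[0]:r[2]]
    ys,xs=np.nonzero(M);print(xs.min(),xs.max(),ys.min(),ys.max(),xs.mean(),ys.mean(),len(xs))
    c=(xs.mean(),ys.mean()); s['c']=c
print(tri(b,b['c'],a,a['c']),onz(b,b['c'],.115))
goto([.5,-.16,.25],[1,-.2,0])
E
```

```text
260 290 251 261 275.64981949458485 256.1949458483754 277
229 242 209 226 235.56493506493507 217.80519480519482 154
(array([ 0.48016231, -0.15593288,  0.10376018]), np.float64(2.2219502247220296e-05)) [ 0.48058467 -0.15619232  0.115     ]
n 5 pos [ 0.4353 -0.3884  0.1883] total [ 64.7 228.4  61.7] rot [ 0.005  0.001 -0.055] gap 0.0857 F [-0.1  0.4 -1.2] t 25.52
[0.001, 0.0003, -0.011] [4.74, 0.12, -1.24]
[0.001, 0.0003, -0.011] [4.74, 0.17, -1.24]
[0.001, 0.0003, -0.011] [4.74, 0.22, -1.24]
[0.001, 0.0003, -0.011] [4.74, 0.27, -1.24]
[0.001, 0.0003, -0.011] [4.74, 0.32, -1.24]
```

>>> {"name": "apply_moves", "arguments": {"twist": [[0,0,-0.011],[0,0,-0.011],[0,0,-0.011],[0,0,-0.011],[0,0,-0.011]], "delta_pos": [[4.7,-0.2,-1],[4.7,-0.2,-1],[4.7,-0.1,0],[4.6,-0.1,0],[4.4,-0.1,0]], "claw": [0,0,0,0,0]}}

```text
time_s: 26.15
position: [0.4782, -0.1576, 0.2052]
orientation: [-0.0, 0.776, 0.631, -0.001]
force: [1.2, 0.2, -0.8]
finger_gap: 0.0002
```

```bash
python3 - <<'E'
from pose import *
goto([.4805,-.161,.135],[1,-.1,0])
E
```

```text
n 2 pos [ 0.4782 -0.1576  0.2052] total [  2.3  -3.4 -70.2] rot [-0.002  0.002 -0.105] gap 0.0002 F [ 1.2  0.2 -0.8] t 26.15
[-0.0011, 0.001, -0.0524] [-0.14, 0.15, 3.51]
[-0.0011, 0.001, -0.0524] [-0.15, 0.14, 3.51]
```

>>> {"name": "apply_moves", "arguments": {"twist": [[0,0,-0.05],[0,0,-0.05],[0,0,0],[0,0,0]], "delta_pos": [[-0.1,0.1,3.5],[-0.1,0.1,3.3],[0,0,0],[0,0,0]], "claw": [0,0,0,0]}}

```text
time_s: 26.65
position: [0.479, -0.1536, 0.1341]
orientation: [-0.003, 0.739, 0.674, -0.002]
force: [-0.6, -0.2, -0.1]
finger_gap: -0.0
```

```bash
python3 - <<'E'
from pose import *
goto([.4805,-.161,.12],YAX)
a=snap('side');b=snap('top');crop(a,190,140,270,240,6,'s32.png')
E
```

```text
n 1 pos [ 0.479  -0.1536  0.1341] total [  1.5  -7.4 -14.1] rot [-0.007 -0.001 -0.056] gap -0.0 F [-0.6 -0.2 -0.1] t 26.65
[-0.0069, -0.001, -0.0558] [-0.72, 0.23, 1.4]
```

View pics/s32.png

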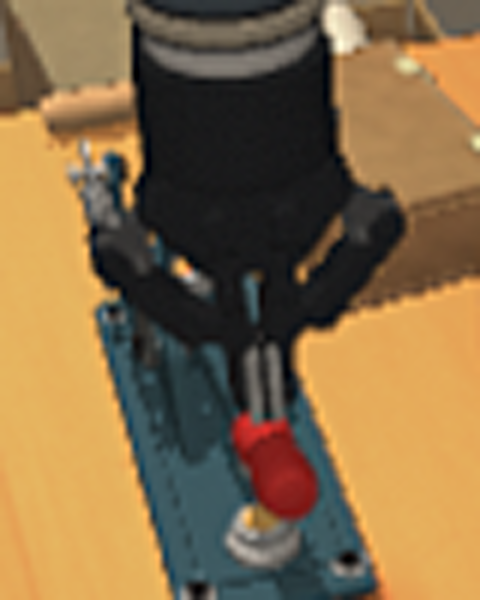

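>>> {"name": "apply_moves", "arguments": {"twist": [[-0.004,0,-0.03],[0,0,0],[0,0,0]], "delta_pos": [[-0.8,0.25,0.2],[0,0,0.7],[0,0,0.8]], "claw": [0,0,0]}}

```text
time_s: 27.12
position: [0.4829, -0.1627, 0.1197]
orientation: [0.001, 0.729, 0.684, 0.002]
force: [0.2, -0.8, 1.2]
finger_gap: 0.0
```

>>> {"name": "apply_moves", "arguments": {"twist": [[0,0,0],[0,0,0],[0,0,0]], "delta_pos": [[0,0,1.0],[0,0,1.0],[0,0,0.8]], "claw": [0,0,0]}}

```text
time_s: 27.5
position: [0.4835, -0.1634, 0.0904]
orientation: [0.002, 0.729, 0.684, 0.002]
force: [-0.4, -1.6, 1.9]
finger_gap: -0.0002
```

>>> {"name": "apply_moves", "arguments": {"twist": [[0,0,0],[0,0,0],[0,0,0]], "delta_pos": [[0,-0.1,0.7],[0,0,0.6],[0,0,0.5]], "claw": [0,0,0]}}

```text
time_s: 27.88
position: [0.4836, -0.1642, 0.0753]
orientation: [0.001, 0.73, 0.684, 0.003]
force: [-17.1, 6.5, 73.1]
finger_gap: -0.0
```

>>> {"name": "apply_moves", "arguments": {"twist": [[0,0,0]], "delta_pos": [[0,0,-0.1]], "claw": [0]}}

```text
time_s: 28.0
position: [0.4832, -0.164, 0.0779]
orientation: [0.0, 0.73, 0.683, 0.004]
force: [-1.5, 0.6, 2.6]
finger_gap: 0.0
```

```bash
python3 - <<'E'
from pose import *
a=snap('side');b=snap('top');crop(a,190,140,270,240,6,'s33.png')
print(robot.state()['force'],robot.state()['position'])
E
```

```text
[-2.35111289 -0.79580606 12.95835211] [ 0.48337056 -0.16406113  0.07714542]
```

View pics/s33.png

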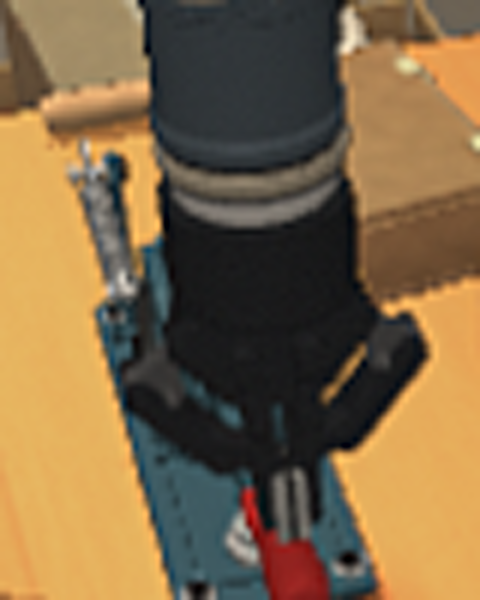

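>>> {"name": "apply_moves", "arguments": {"twist": [[0,0,0],[0,0,0],[0,0,0],[0,0,0],[0,0,0]], "delta_pos": [[0,0,-0.8],[0,0,-1.0],[0,0,-1.0],[0,0,-1.0],[0,0,-1.0]], "claw": [0,0,0,0,0]}}

```text
time_s: 28.72
position: [0.4824, -0.1613, 0.1268]
orientation: [-0.002, 0.729, 0.684, 0.004]
force: [-0.2, -0.3, 0.3]
finger_gap: 0.0002
```

>>> {"name": "apply_moves", "arguments": {"twist": [[0,0,0],[0,0,0],[0,0,0],[0,0,0],[0,0,0]], "delta_pos": [[0,0,-3],[0,0,-5],[-4,0,-3],[-5,0,0],[-5,0,0]], "claw": [0,0,0,0,0]}}

```text
time_s: 29.35
position: [0.4733, -0.3027, 0.2415]
orientation: [-0.001, 0.726, 0.688, 0.003]
force: [-0.3, 0.3, 0.1]
finger_gap: -0.0001
```

```bash
python3 - <<'E'
from pose import *
a=snap('side','s34f.png');b=snap('top','t34f.png');crop(a,180,145,260,245,6,'s34.png');crop(b,150,220,305,285,5,'t34.png')
print(robot.state()['force'],robot.state()['position'])
E
```

```text
[-0.74035465  0.42606665  0.31600812] [ 0.47089887 -0.30833687  0.24182108]
```

View pics/s34.png

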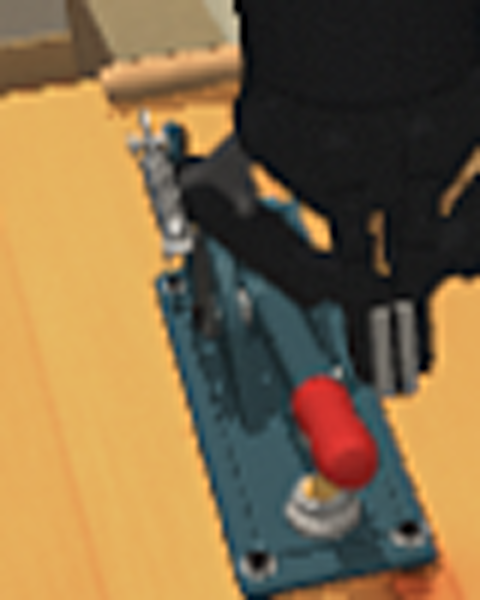

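View pics/t34f.png

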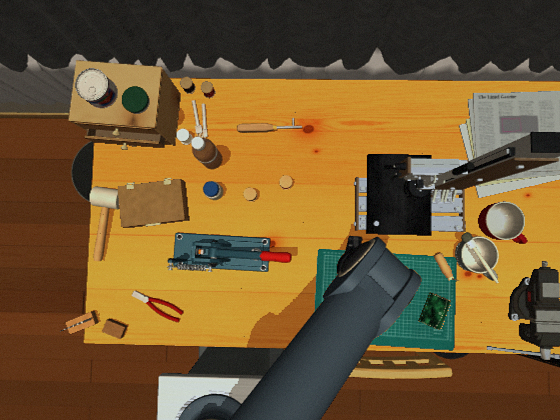

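View pics/t34.png

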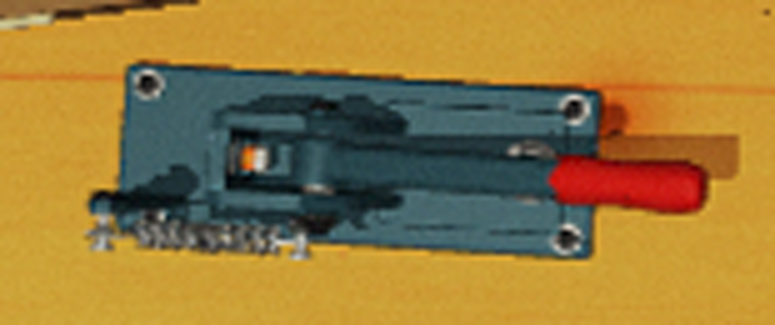

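>>> {"name": "apply_moves", "arguments": {"twist": [[0,0,0],[0,0,0],[0,0,0],[0,0,0]], "delta_pos": [[0,0,-1],[0,0,0],[0,0,0],[0,0,0]], "claw": [0,0,0,0]}}

```text
time_s: 29.95
position: [0.4708, -0.3059, 0.2524]
orientation: [-0.0, 0.729, 0.685, 0.002]
force: [-0.2, -0.6, -0.2]
finger_gap: 0.0001
```

```bash
python3 - <<'E'
from pose import *
snap('side','s35.png');snap('top','t35.png')
for f,r in(('t0',(250,240,300,275)),('t35',(250,240,300,275)),('s0',(215,200,255,245)),('s35',(215,200,255,245))):
    im=cv2.imread(f'pics/{f}.png')
    h=cv2.cvtColor(im,cv2.COLOR_BGR2HSV);m=(((h[...,0]<6)|(h[...,0]>174))&(h[...,1]>190)&(h[...,2]>90)).astype(np.uint8)
    M=np.zeros_like(m);M[r[1]:r[3],r[0]:r[2]]=m[r[1]:r[3],r[0]:r[2]]
    ys,xs=np.nonzero(M);print(f,xs.min(),xs.max(),ys.min(),ys.max(),xs.mean(),ys.mean(),len(xs))
E
```

```text
t0 260 290 251 261 275.64981949458485 256.1949458483754 277
t35 260 290 251 261 275.44086021505376 256.1541218637993 279
s0 229 242 209 226 235.56493506493507 217.80519480519482 154
s35 229 241 208 225 235.25324675324674 216.64935064935065 154
```

View pics/s35.png

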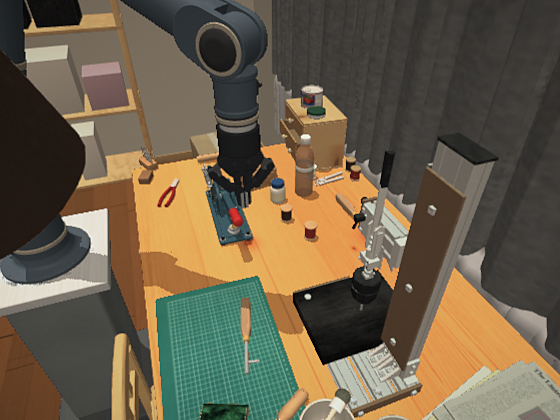

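The handle now stands about 1 px higher than at the start, so the arm is fully raised. The puller lies on the mat and the bystanders haven't moved, so I'm handing in.

```bash
python3 -c "
from bench import robot
print(robot.job_done(), robot.state()['time_s'])"
```

```text
the job is handed in; nothing more can be done
the job is handed in; nothing more can be done
```

The job is done and handed in at about 30 s of the 67 s allowed; no verdict was reported. The spring is back on its anchor pin, the lock button is in, the puller is on the mat, and the punch was pressed down and came back up.

- **Spring:** I caught the hook with the side prong and stretched it over the pin. It first sat about 5 mm high, so I pushed its top bar down with the prong. The last views show it on the pin, still there after the punch was pressed. By my estimate the leg is then about level with the pin (roughly 1.5 mm below).
- **Lock:** The puller's nose pushed the button to its stop, with 13 to 17 N on the tool. In the top view it moved 4 px, about 10 mm.
- **Punch:** The pressing force peaked at 73 N against the lower stop, more than I intended but under the 120 N wrist limit. The red handle then came back up to about 1 px above its starting place, as expected with the lock off.
- **Puller:** I set it down on the mat with a brief 20 N touch before letting go. It lies inside the mat's edge.
- **Bystanders:** The glue pot and spools look unmoved. I judged this by eye and did not measure it.

The press position I fitted from its base edges was about 3 mm off from where the two views put the anchor pin. I went by what both views showed near the hook and the button.

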